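# Clamp the re-glued hand mirror

### The arm

A 6-joint arm with a two-finger parallel gripper is mounted at the origin on the work surface. World frame = base frame: x ahead of the robot, y to its left, z up, the work surface at z = 0. Lengths are in mm, angles in degrees, forces in N, time in s.
With the tool pointing down it reaches from about 225 to 875 mm from the base axis. Payload 3.4 kg.
Tool frame: the origin (TCP) lies between the finger pads; the fingertips stand manip.tip_extent ahead of it and the grasp point (between the pads) lies 8 mm behind it (manip.tip_extent is the distance from the TCP to the fingertips, in mm); z points along the fingers, y is the direction in which the jaws open and shut (so a half turn about z gives the same grasp; the last joint's range is limited). The gripper opens to 85 mm and grips with 20 to 120 N. Pads are 22 mm wide; open, the fingers measure 114 mm over their backs; the gripper's body (76 mm by 85 mm) begins 54 mm behind the grasp point. The pads swing forward as they close: fully open they stand 13 mm farther back than shut.
Start: joints at [57.468, 15.808, 86.224, -0, 77.962, -6.933], TCP at [248.467, 518.58, 242.328] pointing down, gripper open.
Joint ranges: [-165.64, 165.64], [-43.16, 119.46], [12.63, 154.43], [-67.54, 247.53], [6.08, 155.33], [-154.97, 154.97]. Speed limits (degrees/s): [147.25, 147.25, 180, 180, 180, 180].

### API

Orientations are given as a 3x3 rotation matrix whose columns are the frame's x, y, z axes.
In Python, from workcell import status, optics, ticket, manip gives the robot as it stands. The module is installed in compiled form; this text tells all that it offers.
- The arm moves only by the tool servo_tool, never from a script. Its argument "deltas" is a list of rows, each an object of numbers: "rx", "ry", "rz": the turn, a rotation vector about the tool's x, y, z in rad; "x", "y", "z": the shift along the tool's x, y, z in m; "fingers": the opening, from 0 (shut) to 1 (fully open). In form: [{"rx": .., "ry": .., "rz": .., "x": .., "y": .., "z": .., "fingers": ..}, ...]. A call has 1 to 8 rows; each row shifts and turns the pose as measured when the row begins, along the tool's axes as they then stand; what a row does not reach is not made up. A row lasts 1/10 s, in which the tool goes at most 50 mm and 8.59 degrees, less where a joint would pass 70% of its speed; a pose out of reach is approached as far as the arm can. A call is refused whole if a number of a shift passes 0.05 or a number of a turn 0.15, either way. A call with a gripper value outside its range is refused whole. The fingers move at their own pace and stop on an object; "grip_force" is the grip in N (left out, the last holds). Time passes only in rows, so rows that do not move let the fingers close. It gives the time, the measured TCP pose, the force and the opening at its end, in the units of the state.
- status.observe(): the state, without advancing time (a new reading comes with each control period).
- optics.read_camera(name): name is "scene" or "top" or "wrist"; returns the picture (400x640x3 uint8, red, green, blue); there is no depth.
- optics.calibration(name): a dict with "camera_matrix" (3x3 intrinsics, pixels), "origin" and "attitude" of the camera in the world. Camera axes: x right, y up, looking along -z (the intrinsics and any distortion apply to the point x, -y, -z); pixel columns grow to the right and rows downward; lengths in mm; the calibration is good to about 2 mm. A picture is of the moment at which its call begins: read the wrist's pose just before it. calibration takes no time and is no camera call; for the wrist camera it gives the pose at the moment of the call.
- ticket.sign_off(): hands the job in, once; it reports no verdict.
The state is a dict: "clock": time; "q": joint angles; "joint_velocities": joint speeds; "joint_efforts": joint torques, N m; "position": TCP position; "tool_rot": TCP orientation; "wrist_force": force on the tool from outside, world axes, zero at the start; "ft_torque": the same for the moment, N m; "grip_width": opening from 0.0 (shut) to 1.0 (fully open).
Only numpy, scipy, OpenCV 4.12 (cv2) and the standard library are available. Lean on these libraries where they do the work, as an engineer would, in place of code of your own. Each camera call takes 0.05 s, during which the arm holds its last target.

### The job

The back of the hand mirror has just been re-glued and needs clamping: slide the mirror (do not lift it) head first into the small screw clamp, lying flat, until its head is home against the two stop posts. Then turn the crank clockwise until the rubber pad meets the mirror's back, and snug it with a further quarter to half turn, without ever squeezing the pad to its limit. Leave the mirror clamped there, and leave the other things on the shelf where they are.

Things in the scene. Friction and masses are not known exactly. Their poses are not given: they have to be found in the camera images.
- clamp_axis (a point): Foot, on the shelf, of the screw's vertical axis of a small grey C-frame screw clamp (fixed). Site x axis points from the open throat in to the column, z up: the mirror goes in along +x. The overhead arm (32 mm wide, 40 mm round boss at its end) lies 55 to 89 mm above the shelf and reaches out to x = -20 mm; the column begins at x = 75 mm.
- stops (a point): Point on the shelf midway between the clamp's two steel stop posts (12 mm thick, 22 mm tall), 44.6 mm beyond clamp_axis along its +x; the posts stand 25.8 mm to either side along y. Same axes as clamp_axis. A head of 45 mm radius touching both posts is centred on the screw axis to 1 mm.
- crank_knob (a point): Middle of the crank's upright black knob (16 mm thick, 38 mm tall, fixed to the crank), 50 mm from the screw axis on a flat steel arm (14 mm wide, 8 mm thick, right below the knob) above the clamp. It circles the screw axis, sinks 12 mm per clockwise turn (seen from above) and starts 133 to 149 mm above the shelf.
- crank (a joint): Angle of the crank, rad: grows clockwise seen from above; each full turn lowers screw and pad 12 mm. Starts at 0.3 to 8. Stiff thread (about 0.10 N m, or 2 N at the knob) that stays where it is left; pushing the knob sideways winds it. Squeezing the pad adds about 0.01 N m per mm of squeeze.
- pad_face (a point): Centre of the underside of the black rubber pad (32 mm across) at the lower end of the screw, on the screw axis; starts 24 to 40 mm above the shelf.
- pad (a joint): How far the springy pad is squeezed up into the screw end, m: 0 when it touches nothing, at its limit at 0.0105; gives 1 mm per 5 N. A quarter turn of the crank after first touch squeezes it about 3 mm, a half turn about 6 mm.
- mirror_head (a point): Centre, half-way up, of the round head (90 mm across, 16 mm thick, flat back up) of a teal plastic hand mirror lying face down on the shelf. Site x axis points from handle to head, z up. About 0.18 kg. Starts in front of the clamp's throat, roughly facing in, its head 80 to 120 mm short of the screw axis.
- mirror_grip (a point): Point on the mirror's handle, half-way up, 120 mm from the head's centre along -x. The handle is a straight bar 22 mm wide and 16 mm thick, ending 150 mm from the head's centre. Same axes as mirror_head. Held near here, a gripper stays clear of the crank even with the head home.
- lens_case: Bystander: lavender lens case with two screw-top wells, 34 x 70 x 19 mm; origin under its centre.
- ring_bowl: Bystander: small white ceramic ring bowl, 72 mm across, 30 mm tall; origin under its centre.
- cream_jar: Bystander: cream-coloured jar, 52 mm across, 45 mm tall; origin under its centre.
- nail_clipper: Bystander: steel nail clipper, 56 mm long, about 15 mm tall; origin under its centre.
- nail_file: Bystander: flat nail file, 130 x 16 x 4 mm; origin under its centre.
- comb: Bystander: black comb, 140 x 32 x 6 mm; origin under its centre.
Things that resemble listed ones, but are neither listed nor needed, are in the scene too. Leave any blue look-alike of the part that bears clamp_axis alone.

How it is judged:
By the outcome, as a careful person would: the job done as asked, in the order asked, and still so for the second after the job is handed in, with the robot touching nothing.
It also fails if it takes over 64 s, if anything falls off the work surface, if the arm or the gripper's body presses on something with over 40 N, if the wrist force passes 120 N, or if a joint passes its speed limit or range.

## Working session

There is one attempt and no reset: what is moved stays moved. The work goes in short steps, Python scripts to look and compute and a tool call to move; the robot and the scene stay as the last step left them, time stands still between calls to the robot, and variables do not carry over. Pictures are saved under pics/ and viewed, and the job is handed in when it is done.

Besides the shell and the picture viewer there is one more tool, called after "Emit:" as name([rows], argument=value, ...), one row to a line, values as JSON. servo_tool: Moves the arm, as the interface text tells. Its arguments: {"type":"object","properties":{"deltas":{"type":"array","items":{"type":"object","properties":{"rx":{"type":"number"},"ry":{"type":"number"},"rz":{"type":"number"},"x":{"type":"number"},"y":{"type":"number"},"z":{"type":"number"},"fingers":{"type":"number"}}}},"grip_force":{"type":"number"}},"required":["deltas"]}

```bash
mkdir -p pics; python3 - <<'E'
from workcell import status, optics, ticket, manip
import cv2, numpy as np
print(manip.tip_extent, [a for a in dir(manip) if a[0]!='_'])
s=status.observe(); print(s)
for n in ["scene","top"]:
    c=optics.calibration(n); print(n,c)
    im=optics.read_camera(n); cv2.imwrite(f"pics/{n}0.png",im[:,:,::-1])
E
```

```text
11.0 ['Unreachable', 'tip_extent']
{'clock': 0.0, 'q': array([ 5.74674738e+01,  1.58463133e+01,  8.62951939e+01, -8.38785383e-04,
        7.79612015e+01, -6.93362033e+00]), 'joint_velocities': array([ 0.01728777, -0.04207562,  0.05956619,  0.00753246,  0.00558956,
        0.01030614]), 'joint_efforts': array([ 9.24512788e-04, -4.16763318e+01, -2.45801586e+01, -2.98308332e-04,
        1.10727726e-02,  5.62371270e-06]), 'position': array([248.18239001, 518.1207691 , 241.45289302]), 'tool_rot': array([[-9.01842006e-01,  4.32064914e-01, -9.51953042e-04],
       [ 4.32065915e-01,  9.01840750e-01, -1.51902028e-03],
       [ 2.02194679e-04, -1.78122276e-03, -9.99998393e-01]]), 'wrist_force': array([ 0.11215169, -0.69906963,  0.08439566]), 'ft_torque': array([-0.00375049,  0.0263135 , -0.06004967]), 'grip_width': 0.9970770770794131}
scene {'camera_matrix': array([[512.18484151,   0.        , 327.39005981],
       [  0.        , 512.18484151, 192.9913078 ],
       [  0.        ,   0.        ,   1.        ]]), 'origin': array([1259.52582404,  -98.37434821,  838.76143103]), 'attitude': array([[ 0.26640193, -0.68204987,  0.68105653],
       [ 0.96383802,  0.19349428, -0.18323818],
       [-0.00680297,  0.70524318,  0.70893284]])}
top {'camera_matrix': array([[402.04891418,   0.        , 321.00021301],
       [  0.        , 402.04891418, 192.2086219 ],
       [  0.        ,   0.        ,   1.        ]]), 'origin': array([478.07432083,  77.73938602, 939.09559417]), 'attitude': array([[ 0.02486108,  0.99483499, -0.09841374],
       [-0.99966546,  0.0254422 ,  0.00465413],
       [ 0.00713395,  0.09826511,  0.9951347 ]])}
```

View pics/scene0.png

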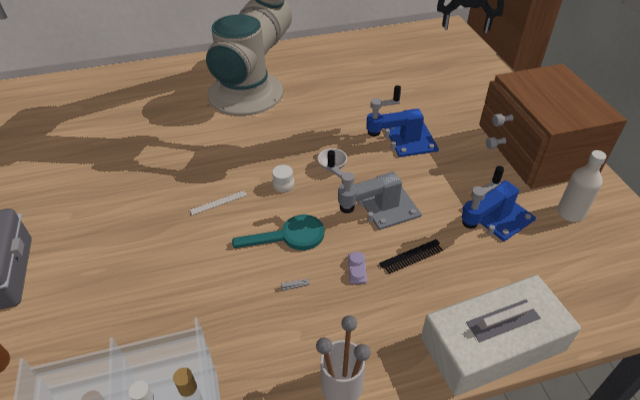

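View pics/top0.png

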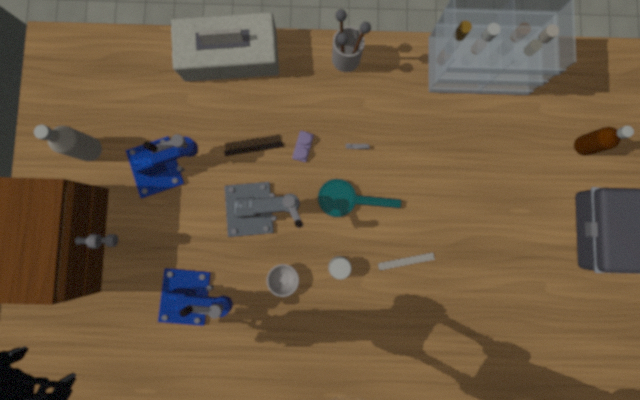

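```bash
cat > h.py <<'E'
from workcell import status, optics
import cv2, numpy as np
def ray(n,u,v,c=None):
    c=c or optics.calibration(n); K=np.array(c['camera_matrix'])
    d=np.linalg.solve(K,np.array([u,v,1.])); d=np.array([d[0],-d[1],-d[2]])
    return np.array(c['origin']), np.array(c['attitude'])@d
def onz(n,u,v,z,c=None):
    o,d=ray(n,u,v,c); return o+d*(z-o[2])/d[2]
def two(r1,r2):
    (o1,d1),(o2,d2)=r1,r2; A=np.stack([d1,-d2],1)
    t=np.linalg.lstsq(A,o2-o1,rcond=None)[0]; p,q=o1+t[0]*d1,o2+t[1]*d2
    return (p+q)/2,np.linalg.norm(p-q)
def proj(n,p,c=None):
    c=c or optics.calibration(n); q=np.array(c['attitude']).T@(np.array(p)-c['origin'])
    w=np.array(c['camera_matrix'])@np.array([q[0],-q[1],-q[2]]); return w[:2]/w[2]
E
python3 - <<'E'
from h import *
a=cv2.imread('pics/top0.png'); cv2.imwrite('pics/topc0.png',cv2.resize(a[165:285,200:420],None,fx=3.6,fy=3.6,interpolation=cv2.INTER_CUBIC))
b=cv2.imread('pics/scene0.png'); cv2.imwrite('pics/scenec0.png',cv2.resize(b[130:280,220:440],None,fx=3.6,fy=3.6,interpolation=cv2.INTER_CUBIC))
for n,im,z in(('top',a,16),('scene',b,16)):
    hsv=cv2.cvtColor(im,cv2.COLOR_BGR2HSV); m=cv2.inRange(hsv,(80,120,50),(95,255,255))
    x0,x1,y0,y1=(310,410,170,230) if n=='top' else (225,335,205,260)
    mm=np.zeros_like(m); mm[y0:y1,x0:x1]=m[y0:y1,x0:x1]
    v,u=np.nonzero(mm)
    c=optics.calibration(n)
    P=np.array([onz(n,uu,vv,14,c)[:2] for uu,vv in zip(u,v)])
    m0=P.mean(0); ax=np.linalg.svd(P-m0,full_matrices=False)[2][0]
    if ax[1]<0: ax=-ax
    t=(P-m0)@ax; w=(P-m0)@np.array([-ax[1],ax[0]])
    print(n,len(u),'axis',ax,np.degrees(np.arctan2(ax[1],ax[0])),'len',t.min(),t.max(), 'head c from far end',m0+ax*(t.max()-45),'w',w.min(),w.max())
    cnt=max(cv2.findContours(mm,cv2.RETR_EXTERNAL,cv2.CHAIN_APPROX_NONE)[0],key=cv2.contourArea)
    Dt=cv2.distanceTransform(mm,cv2.DIST_L2,5); _,r,_,loc=cv2.minMaxLoc(Dt); print(loc,r,onz(n,*loc,14,c))
    h=t<t.min()+60; hm=P[h].mean(0); print('handle end region centre',hm)
E
```

```text
top 1308 axis [0.07226536 0.99738544] 85.85588783166426 len -123.39404010407736 62.814640039060556 head c from far end [558.57986905  33.07158733] w -40.67282823413995 41.687277342538536
(337, 193) 13.78449821472168 [568.66914183  36.38013739  14.        ]
handle end region centre [550.61252823 -78.06049308]
scene 1611 axis [0.06709559 0.99774655] 86.15281558000042 len -119.31585263636543 72.2581570419091 head c from far end [564.17023695  33.40150761] w -46.84243525719163 48.3465921751092
(302, 232) 17.378297805786133 [564.58600192  32.23798078  14.        ]
handle end region centre [556.04664144 -82.97753418]
```

```bash
ls -la pics
```

```text
total 1336
drwxr-xr-x 2 agent agent   4096 Dec  7 05:13 .
drwxr-xr-x 3 agent agent   4096 Dec  7 05:13 ..
-rw-r--r-- 1 agent agent 310536 Dec  7 05:12 scene0.png
-rw-r--r-- 1 agent agent 372646 Dec  7 05:13 scenec0.png
-rw-r--r-- 1 agent agent 377392 Dec  7 05:12 top0.png
-rw-r--r-- 1 agent agent 294747 Dec  7 05:13 topc0.png
```

View pics/topc0.png

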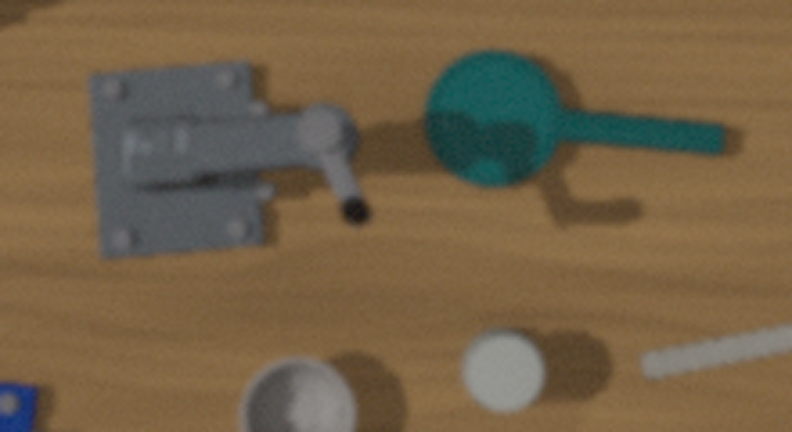

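View pics/scenec0.png

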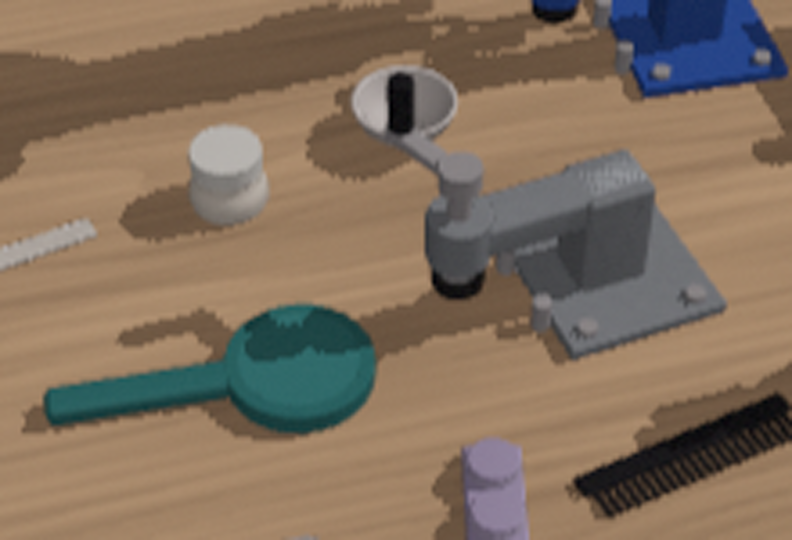

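```bash
python3 - <<'E'
from h import *
T=lambda x,y:ray('top',200+(x-1.3)/3.6,165+(y-1.3)/3.6)
S=lambda x,y:ray('scene',220+(x-1.3)/3.6,130+(y-1.3)/3.6)
for n,a,b in [('postFarX(top img up)',(258,108),(542,297)),('postLowX',(264,191),(508,248)),('hubtop',(323,126),(461,165)),('knobtop',(358,211),(401,78))]:
    print(n,two(T(*a),S(*b)))
    if n[0]=='p': print(onz('top',200+(a[0]-1.3)/3.6,165+(a[1]-1.3)/3.6,22),onz('scene',220+(b[0]-1.3)/3.6,130+(b[1]-1.3)/3.6,22))
# plate corners on z~8?
for p in [(92,75),(247,62),(264,244),(103,258)]:
    print(onz('top',200+(p[0]-1.3)/3.6,165+(p[1]-1.3)/3.6,6)[:2])
# mirror outlines
for n,z in (('top',16),('scene',16)):
    im=cv2.imread(f'pics/{n}0.png');hsv=cv2.cvtColor(im,cv2.COLOR_BGR2HSV); m=cv2.inRange(hsv,(78,90,30),(98,255,255))
    x0,x1,y0,y1=(310,410,170,230) if n=='top' else (225,335,205,260)
    mm=np.zeros_like(m); mm[y0:y1,x0:x1]=m[y0:y1,x0:x1]
    mm=cv2.morphologyEx(mm,cv2.MORPH_CLOSE,np.ones((3,3)))
    cnt=max(cv2.findContours(mm,cv2.RETR_EXTERNAL,cv2.CHAIN_APPROX_NONE)[0],key=cv2.contourArea)[:,0]
    c=optics.calibration(n)
    # area-based: pixels mask -> head = opened mask
    k=9 if n=='top' else 13
    hd=cv2.morphologyEx(mm,cv2.MORPH_OPEN,cv2.getStructuringElement(cv2.MORPH_ELLIPSE,(k,k)))
    v,u=np.nonzero(hd); print(n,'head centroid',u.mean(),v.mean(),len(u),onz(n,u.mean(),v.mean(),8,c),onz(n,u.mean(),v.mean(),16,c))
    ha=mm&~hd; nn,l,st,ce=cv2.connectedComponentsWithStats(ha); i=1+np.argmax(st[1:,4]); v,u=np.nonzero(l==i)
    P=np.array([onz(n,a,b,10,c)[:2] for a,b in zip(u,v)]); m0=P.mean(0); ax=np.linalg.svd(P-m0)[2][0]; ax*=np.sign(ax[1])
    t=(P-m0)@ax; print('handle',m0,np.degrees(np.arctan2(ax[1],ax[0])),t.min(),t.max(), 'end', m0+ax*t.min())
E
```

```text
postFarX(top img up) (array([559.77493501, 185.87595995,  25.57712343]), np.float64(1.4635529549238542))
[560.27465063 187.01878422  22.        ] [556.61162294 186.38374542  22.        ]
postLowX (array([507.76222415, 181.41869189,  17.45776623]), np.float64(0.7652125379790324))
[507.7055331  181.28042259  22.        ] [511.87231303 179.48873205  22.        ]
hubtop (array([541.44850699, 137.53243828, 129.75199068]), np.float64(0.25056688478745853))
knobtop (array([493.93923831, 115.50633272, 159.85222167]), np.float64(1.1803179073518677))
[580.42176493 297.12656954]
[591.4835483  197.16333999]
[474.31952298 181.84567542]
[462.85339913 284.41810259]
top head centroid 337.57769652650825 197.43601462522852 1094 [558.9317783   34.55173832   8.        ] [558.23704871  34.92280782  16.        ]
handle [551.91659172 -62.86561574] 86.13065402139149 -47.42118221480042 49.466717880496006 end [ 548.71653891 -110.17870256]
scene head centroid 302.1759259259259 231.99242424242425 1188 [559.61172691  33.5534721    8.        ] [566.35170372  32.28304413  16.        ]
handle [554.01071627 -64.46964848] 86.07037400793328 -48.532631470145255 51.30476315625385 end [ 550.68471897 -112.88817861]
```

```bash
cat >> h.py <<'E'
from scipy.spatial.transform import Rotation as Ro
def down(yaw):  # yaw deg of tool y axis, z down
    a=np.radians(yaw); y=np.array([np.cos(a),np.sin(a),0]); z=np.array([0,0,-1.]); return np.stack([np.cross(y,z),y,z],1)
def plan(p1,R1,n,p0=None,R0=None,fingers=None):
    s=status.observe(); p0=s['position'] if p0 is None else p0; R0=s['tool_rot'] if R0 is None else R0
    p0=np.array(p0,float);p1=np.array(p1,float)
    rv=Ro.from_matrix(R0.T@R1).as_rotvec(); R=R0
    for i in range(n):
        d=R.T@((p1-p0)/n)/1000; 
        print('{"x":%.3f,"y":%.3f,"z":%.3f,"rx":%.3f,"ry":%.3f,"rz":%.3f}'%(*d,*(rv/n)),end=',\n')
        R=R@Ro.from_rotvec(rv/n).as_matrix()
    return
E
python3 - <<'E'
from h import *
plan([550.8,-85.7,240],down(-3.9),16)
E
```

```text
{"x":-0.033,"y":-0.026,"z":0.000,"rx":-0.000,"ry":0.000,"rz":0.075},
{"x":-0.035,"y":-0.023,"z":0.000,"rx":-0.000,"ry":0.000,"rz":0.075},
{"x":-0.037,"y":-0.021,"z":0.000,"rx":-0.000,"ry":0.000,"rz":0.075},
{"x":-0.038,"y":-0.018,"z":0.000,"rx":-0.000,"ry":0.000,"rz":0.075},
{"x":-0.039,"y":-0.015,"z":0.000,"rx":-0.000,"ry":0.000,"rz":0.075},
{"x":-0.040,"y":-0.012,"z":0.000,"rx":-0.000,"ry":0.000,"rz":0.075},
{"x":-0.041,"y":-0.009,"z":0.000,"rx":-0.000,"ry":0.000,"rz":0.075},
{"x":-0.042,"y":-0.006,"z":0.000,"rx":-0.000,"ry":0.000,"rz":0.075},
{"x":-0.042,"y":-0.003,"z":0.000,"rx":-0.000,"ry":0.000,"rz":0.075},
{"x":-0.042,"y":0.000,"z":0.000,"rx":-0.000,"ry":0.000,"rz":0.075},
{"x":-0.042,"y":0.004,"z":0.000,"rx":-0.000,"ry":0.000,"rz":0.075},
{"x":-0.042,"y":0.007,"z":0.000,"rx":-0.000,"ry":0.000,"rz":0.075},
{"x":-0.041,"y":0.010,"z":0.000,"rx":-0.000,"ry":0.000,"rz":0.075},
{"x":-0.040,"y":0.013,"z":0.000,"rx":-0.000,"ry":0.000,"rz":0.075},
{"x":-0.039,"y":0.016,"z":0.000,"rx":-0.000,"ry":0.000,"rz":0.075},
{"x":-0.038,"y":0.019,"z":0.000,"rx":-0.000,"ry":0.000,"rz":0.075},
```

Emit:
servo_tool([
  {"x": -0.033,"y": -0.026,"z": 0,"rz": 0.075,"fingers": 0.6},
  {"x": -0.035,"y": -0.023,"rz": 0.075},
  {"x": -0.037,"y": -0.021,"rz": 0.075},
  {"x": -0.038,"y": -0.018,"rz": 0.075},
  {"x": -0.039,"y": -0.015,"rz": 0.075},
  {"x": -0.04,"y": -0.012,"rz": 0.075},
  {"x": -0.041,"y": -0.009,"rz": 0.075},
  {"x": -0.042,"y": -0.006,"rz": 0.075},
])

```text
invalid input at $.deltas[0]: expected keys rx, ry, rz, x, y, z, fingers
```

```bash
python3 - <<'E'
from h import *
s=status.observe(); print(s['position'],s['q'],s['grip_width'],s['clock'])
plan([550.8,-85.7,240],down(-3.9),11)
E
```

```text
[248.18944805 518.15285114 241.52968183] [ 5.74677042e+01  1.58441507e+01  8.62872545e+01  6.54206157e-04
  7.79667707e+01 -6.93330323e+00] 0.9999888941456375 0.1
{"x":-0.049,"y":-0.038,"z":0.000,"rx":-0.000,"ry":0.000,"rz":0.108},
{"x":-0.052,"y":-0.032,"z":0.000,"rx":-0.000,"ry":0.000,"rz":0.108},
{"x":-0.055,"y":-0.026,"z":0.000,"rx":-0.000,"ry":0.000,"rz":0.108},
{"x":-0.058,"y":-0.020,"z":0.000,"rx":-0.000,"ry":0.000,"rz":0.108},
{"x":-0.060,"y":-0.014,"z":0.000,"rx":-0.000,"ry":0.000,"rz":0.108},
{"x":-0.061,"y":-0.007,"z":0.000,"rx":-0.000,"ry":0.000,"rz":0.108},
{"x":-0.061,"y":-0.001,"z":0.000,"rx":-0.000,"ry":0.000,"rz":0.108},
{"x":-0.061,"y":0.006,"z":0.000,"rx":-0.000,"ry":0.000,"rz":0.108},
{"x":-0.060,"y":0.013,"z":0.000,"rx":-0.000,"ry":0.000,"rz":0.108},
{"x":-0.058,"y":0.019,"z":0.000,"rx":-0.000,"ry":0.000,"rz":0.108},
{"x":-0.056,"y":0.025,"z":0.000,"rx":-0.000,"ry":0.000,"rz":0.108},
```

All keys are needed in each row.

Emit:
servo_tool([
  {"rx": 0,"ry": 0,"x": -0.033,"y": -0.026,"z": 0,"rz": 0.075,"fingers": 0.6},
  {"rx": 0,"ry": 0,"z": 0,"fingers": 0.6,"x": -0.035,"y": -0.023,"rz": 0.075},
  {"rx": 0,"ry": 0,"z": 0,"fingers": 0.6,"x": -0.037,"y": -0.021,"rz": 0.075},
  {"rx": 0,"ry": 0,"z": 0,"fingers": 0.6,"x": -0.038,"y": -0.018,"rz": 0.075},
  {"rx": 0,"ry": 0,"z": 0,"fingers": 0.6,"x": -0.039,"y": -0.015,"rz": 0.075},
  {"rx": 0,"ry": 0,"z": 0,"fingers": 0.6,"x": -0.04,"y": -0.012,"rz": 0.075},
  {"rx": 0,"ry": 0,"z": 0,"fingers": 0.6,"x": -0.041,"y": -0.009,"rz": 0.075},
  {"rx": 0,"ry": 0,"z": 0,"fingers": 0.6,"x": -0.042,"y": -0.006,"rz": 0.075},
])

```text
clock: 0.9
position: [396.2, 209.1, 237.5]
tool_rot: [[-0.489, 0.872, -0.005], [0.872, 0.489, -0.003], [0.0, -0.006, -1.0]]
wrist_force: [0.8, 0.6, -0.6]
grip_width: 0.603
```

```bash
python3 - <<'E'
from h import *
s=status.observe(); print(s['position'],s['q'],s['grip_width'],s['clock'])
plan([550.8,-85.7,240],down(-3.9),11)
E
```

```text
[396.18148398 209.11734054 237.49718869] [ 1.89565672e+01  5.09770295e+00  1.00738047e+02 -5.45336906e-02
  7.44821521e+01 -1.03164862e+01] 0.6030156441779931 0.9
{"x":-0.030,"y":-0.001,"z":-0.000,"rx":-0.000,"ry":0.000,"rz":0.053},
{"x":-0.030,"y":0.001,"z":-0.000,"rx":-0.000,"ry":0.000,"rz":0.053},
{"x":-0.030,"y":0.002,"z":-0.000,"rx":-0.000,"ry":0.000,"rz":0.053},
{"x":-0.030,"y":0.004,"z":-0.000,"rx":-0.000,"ry":0.000,"rz":0.053},
{"x":-0.030,"y":0.005,"z":-0.000,"rx":-0.000,"ry":0.000,"rz":0.053},
{"x":-0.029,"y":0.007,"z":-0.000,"rx":-0.000,"ry":0.000,"rz":0.053},
{"x":-0.029,"y":0.009,"z":-0.000,"rx":-0.000,"ry":0.000,"rz":0.053},
{"x":-0.029,"y":0.010,"z":-0.000,"rx":-0.000,"ry":0.000,"rz":0.053},
{"x":-0.028,"y":0.012,"z":-0.000,"rx":-0.000,"ry":0.000,"rz":0.053},
{"x":-0.027,"y":0.013,"z":-0.000,"rx":-0.000,"ry":0.000,"rz":0.053},
{"x":-0.027,"y":0.014,"z":-0.000,"rx":-0.000,"ry":0.000,"rz":0.053},
```

Emit:
servo_tool([
  {"rx": 0,"ry": 0,"x": -0.041,"y": -0.001,"z": 0,"rz": 0.075,"fingers": 0.6},
  {"rx": 0,"ry": 0,"x": -0.041,"y": 0.002,"z": 0,"rz": 0.075,"fingers": 0.6},
  {"rx": 0,"ry": 0,"x": -0.041,"y": 0.005,"z": 0,"rz": 0.075,"fingers": 0.6},
  {"rx": 0,"ry": 0,"x": -0.041,"y": 0.008,"z": 0,"rz": 0.075,"fingers": 0.6},
  {"rx": 0,"ry": 0,"x": -0.04,"y": 0.011,"z": 0,"rz": 0.075,"fingers": 0.6},
  {"rx": 0,"ry": 0,"x": -0.039,"y": 0.014,"z": 0.01,"rz": 0.075,"fingers": 0.6},
  {"rx": 0,"ry": 0,"x": -0.038,"y": 0.017,"z": 0.02,"rz": 0.075,"fingers": 0.6},
  {"rx": 0,"ry": 0,"x": -0.036,"y": 0.019,"z": 0.03,"rz": 0.075,"fingers": 0.6},
])

```text
clock: 1.7
position: [549.8, -98.7, 179.4]
tool_rot: [[0.116, 0.993, 0.003], [0.993, -0.116, -0.004], [-0.003, 0.003, -1.0]]
wrist_force: [1.2, 0.2, 0.2]
grip_width: 0.605
```

```bash
python3 - <<'E'
from h import *
s=status.observe(); print(s['position'],s['tool_rot'],s['grip_width'],s['clock'])
im=optics.read_camera('wrist'); cv2.imwrite('pics/w1.png',im[:,:,::-1]); c=optics.calibration('wrist'); print(c)
plan([550.8,-85.7,110],down(-3.9),3)
E
```

```text
[549.82061643 -98.70891998 179.39575769] [[ 0.11645906  0.99319224  0.00254247]
 [ 0.99319004 -0.11644956 -0.00361089]
 [-0.00329024  0.00294568 -0.99999025]] 0.604500536277927 1.7
{'camera_matrix': array([[315.82259628,   0.        , 316.6622577 ],
       [  0.        , 315.82259628, 204.74033584],
       [  0.        ,   0.        ,   1.        ]]), 'origin': array([559.73992188, -21.06190207, 304.36522625]), 'attitude': array([[ 0.99269139,  0.1131658 ,  0.04192017],
       [-0.12065973,  0.93717024,  0.32734259],
       [-0.00224235, -0.33000825,  0.94397538]])}
{"x":0.006,"y":-0.000,"z":0.021,"rx":-0.001,"ry":0.002,"rz":-0.018},
{"x":0.006,"y":-0.000,"z":0.021,"rx":-0.001,"ry":0.002,"rz":-0.018},
{"x":0.006,"y":-0.000,"z":0.021,"rx":-0.001,"ry":0.002,"rz":-0.018},
```

View pics/w1.png

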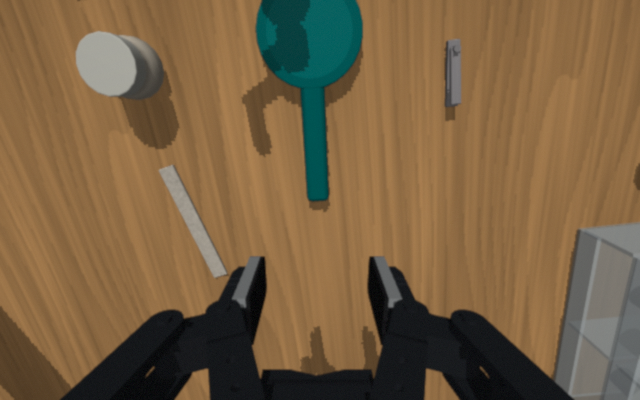

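```bash
python3 - <<'E'
from h import *
im=cv2.imread('pics/w1.png');hsv=cv2.cvtColor(im,cv2.COLOR_BGR2HSV); m=cv2.inRange(hsv,(78,90,30),(98,255,255)); m[230:]=0
c=optics.calibration('wrist')
v,u=np.nonzero(m); s=(v>105)
P=np.array([onz('wrist',a,b,15,c)[:2] for a,b in zip(u[s],v[s])]); m0=P.mean(0); ax=np.linalg.svd(P-m0,full_matrices=False)[2][0]; ax*=np.sign(ax[1]); t=(P-m0)@ax; w=(P-m0)@[-ax[1],ax[0]]
print(m0,np.degrees(np.arctan2(ax[1],ax[0])),t.min(),t.max(),w.min(),w.max()); e=m0+ax*t.min(); print('end',e,'grip',e+30*ax,'head',e+150*ax)
print(c['origin'])
plan([*(e+28*ax),60],down(np.degrees(np.arctan2(ax[1],ax[0]))-90),4)
E
```

```text
[551.7766693  -70.78346609] 85.95546945933172 -46.061905862531276 41.21087261266008 -9.87884666284163 9.762119663091422
end [ 548.52784183 -116.73065634] grip [550.64379474 -86.80537032] head [559.10760641  32.89577375]
[559.73992188 -21.06190207 304.36522625]
{"x":0.004,"y":-0.000,"z":0.028,"rx":-0.001,"ry":0.002,"rz":-0.013},
{"x":0.004,"y":-0.000,"z":0.028,"rx":-0.001,"ry":0.002,"rz":-0.013},
{"x":0.004,"y":-0.000,"z":0.028,"rx":-0.001,"ry":0.002,"rz":-0.013},
{"x":0.004,"y":-0.000,"z":0.028,"rx":-0.001,"ry":0.002,"rz":-0.013},
```

Emit:
servo_tool([
  {"rx": -0.001,"ry": 0.002,"x": 0.004,"y": 0,"z": 0.035,"rz": -0.018,"fingers": 0.6},
  {"rx": -0.001,"ry": 0.002,"x": 0.004,"y": 0,"z": 0.035,"rz": -0.018,"fingers": 0.6},
  {"rx": 0,"ry": 0,"x": 0.003,"y": 0,"z": 0.035,"rz": -0.015,"fingers": 0.6},
  {"rx": 0,"ry": 0,"x": 0,"y": 0,"z": 0.02,"rz": 0,"fingers": 0.6},
  {"rx": 0,"ry": 0,"x": 0,"y": 0,"z": 0.01,"rz": 0,"fingers": 0.6},
  {"rx": 0,"ry": 0,"x": 0,"y": 0,"z": 0,"rz": 0,"fingers": 0.6},
])

```text
clock: 2.35
position: [549.9, -96.4, 30.1]
tool_rot: [[0.073, 0.997, -0.007], [0.997, -0.073, -0.002], [-0.002, -0.007, -1.0]]
wrist_force: [-1.1, -0.8, 0.1]
grip_width: 0.603
```

```bash
python3 - <<'E'
from h import *
s=status.observe(); print(s['position'],s['tool_rot'],s['grip_width'],s['clock'])
plan([550.6,-88,14],down(-4.0),2)
E
```

```text
[549.92572634 -96.42708947  30.13503023] [[ 0.07315322  0.99729507 -0.00715187]
 [ 0.99731843 -0.07316651 -0.00161519]
 [-0.0021341  -0.00701454 -0.99997312]] 0.6026644487243386 2.35
{"x":0.004,"y":0.000,"z":0.008,"rx":-0.004,"ry":0.001,"rz":-0.002},
{"x":0.004,"y":0.000,"z":0.008,"rx":-0.004,"ry":0.001,"rz":-0.002},
```

Emit:
servo_tool([
  {"rx": -0.004,"ry": 0.001,"x": 0.005,"y": 0,"z": 0.006,"rz": -0.003,"fingers": 0.6},
  {"rx": -0.004,"ry": 0.001,"x": 0.004,"y": 0,"z": 0.004,"rz": 0,"fingers": 0.6},
  {"rx": 0,"ry": 0,"x": 0,"y": 0,"z": 0.002,"rz": 0,"fingers": 0.6},
])

```text
clock: 2.65
position: [552.6, -87.0, 19.9]
tool_rot: [[0.07, 0.998, 0.006], [0.998, -0.07, -0.001], [-0.001, 0.006, -1.0]]
wrist_force: [0.4, 0.1, 0.1]
grip_width: 0.598
```

```bash
python3 - <<'E'
from h import *
s=status.observe(); print(s['position'],s['tool_rot'],s['grip_width'],s['clock'])
plan([550.6,-88,14],down(-4.0),1)
E
```

```text
[552.55093427 -87.01949519  19.89441999] [[ 6.97650222e-02  9.97543199e-01  6.35675047e-03]
 [ 9.97563124e-01 -6.97584127e-02 -1.25588667e-03]
 [-8.09364379e-04  6.42887682e-03 -9.99979007e-01]] 0.5976894107371498 2.65
{"x":-0.001,"y":-0.002,"z":0.006,"rx":0.006,"ry":0.001,"rz":-0.000},
```

Emit:
servo_tool([
  {"rx": 0.005,"ry": 0,"x": -0.001,"y": -0.002,"z": 0.003,"rz": 0,"fingers": 0.6},
  {"rx": 0,"ry": 0,"x": 0,"y": 0,"z": 0.002,"rz": 0,"fingers": 0.45},
  {"rx": 0,"ry": 0,"x": 0,"y": 0,"z": 0,"rz": 0,"fingers": 0.3},
  {"rx": 0,"ry": 0,"x": 0,"y": 0,"z": 0,"rz": 0,"fingers": 0.2},
  {"rx": 0,"ry": 0,"x": 0,"y": 0,"z": 0,"rz": 0,"fingers": 0.2},
  {"rx": 0,"ry": 0,"x": 0,"y": 0,"z": 0,"rz": 0,"fingers": 0.2},
], grip_force=25)

```text
clock: 3.25
position: [551.4, -88.0, 16.4]
tool_rot: [[0.069, 0.998, 0.004], [0.998, -0.069, -0.002], [-0.002, 0.004, -1.0]]
wrist_force: [-0.3, 0.1, -1.2]
grip_width: 0.251
```

```bash
python3 - <<'E'
from h import *
s=status.observe(); print(s['position'],s['tool_rot'],s['wrist_force'],s['grip_width'],s['clock'])
im=optics.read_camera('wrist'); cv2.imwrite('pics/w2.png',im[:,:,::-1])
E
```

```text
[551.35934876 -88.032601    16.36812939] [[ 0.0691354   0.9975982   0.00425708]
 [ 0.99760597 -0.06912773 -0.00192217]
 [-0.00162327  0.00437978 -0.99998909]] [-0.3467998   0.05811009 -1.1860262 ] 0.2507203170234512 3.25
```

View pics/w2.png

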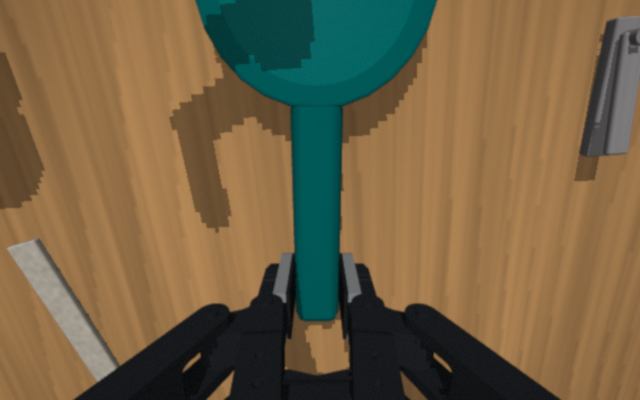

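```bash
python3 - <<'E'
from h import *
plan([555.6,2.8,16.4],down(6.5),8)
E
```

```text
{"x":0.011,"y":-0.000,"z":-0.000,"rx":0.001,"ry":0.000,"rz":-0.023},
{"x":0.011,"y":0.000,"z":-0.000,"rx":0.001,"ry":0.000,"rz":-0.023},
{"x":0.011,"y":0.000,"z":-0.000,"rx":0.001,"ry":0.000,"rz":-0.023},
{"x":0.011,"y":0.001,"z":-0.000,"rx":0.001,"ry":0.000,"rz":-0.023},
{"x":0.011,"y":0.001,"z":-0.000,"rx":0.001,"ry":0.000,"rz":-0.023},
{"x":0.011,"y":0.001,"z":-0.000,"rx":0.001,"ry":0.000,"rz":-0.023},
{"x":0.011,"y":0.001,"z":-0.000,"rx":0.001,"ry":0.000,"rz":-0.023},
{"x":0.011,"y":0.002,"z":-0.000,"rx":0.001,"ry":0.000,"rz":-0.023},
```

Emit:
servo_tool([
  {"rx": 0.001,"ry": 0,"x": 0.008,"y": 0,"z": 0,"rz": -0.023,"fingers": 0.2},
  {"rx": 0.001,"ry": 0,"x": 0.011,"y": 0,"z": 0,"rz": -0.023,"fingers": 0.2},
  {"rx": 0,"ry": 0,"x": 0.011,"y": 0,"z": 0,"rz": -0.023,"fingers": 0.2},
  {"rx": 0,"ry": 0,"x": 0.011,"y": 0.001,"z": 0,"rz": -0.023,"fingers": 0.2},
])

```text
clock: 3.7
position: [554.5, -45.6, 16.3]
tool_rot: [[-0.028, 1.0, 0.004], [1.0, 0.028, -0.003], [-0.003, 0.004, -1.0]]
wrist_force: [0.8, -1.3, -1.0]
grip_width: 0.25
```

```bash
python3 - <<'E'
from h import *
s=status.observe(); print(s['position'],s['tool_rot'],s['wrist_force'],s['grip_width'],s['clock'])
plan([555.6,2.8,16.4],down(6.5),5)
E
```

```text
[554.46870593 -45.56712301  16.32153652] [[-0.02785143  0.99960548  0.00363095]
 [ 0.99960825  0.02786118 -0.00266475]
 [-0.00276486  0.00355531 -0.99998986]] [ 0.81942457 -1.32631562 -0.99196702] 0.25022702123041524 3.7
{"x":0.010,"y":0.000,"z":-0.000,"rx":0.001,"ry":0.001,"rz":-0.017},
{"x":0.010,"y":0.001,"z":-0.000,"rx":0.001,"ry":0.001,"rz":-0.017},
{"x":0.010,"y":0.001,"z":-0.000,"rx":0.001,"ry":0.001,"rz":-0.017},
{"x":0.010,"y":0.001,"z":-0.000,"rx":0.001,"ry":0.001,"rz":-0.017},
{"x":0.010,"y":0.001,"z":-0.000,"rx":0.001,"ry":0.001,"rz":-0.017},
```

Emit:
servo_tool([
  {"rx": 0.001,"ry": 0.001,"x": 0.01,"y": 0,"z": 0,"rz": -0.018,"fingers": 0.2},
  {"rx": 0.001,"ry": 0.001,"x": 0.01,"y": 0.001,"z": 0,"rz": -0.018,"fingers": 0.2},
  {"rx": 0,"ry": 0,"x": 0.01,"y": 0.001,"z": 0,"rz": -0.018,"fingers": 0.2},
  {"rx": 0,"ry": 0,"x": 0.01,"y": 0.001,"z": 0,"rz": -0.018,"fingers": 0.2},
  {"rx": 0,"ry": 0,"x": 0.007,"y": 0.001,"z": 0,"rz": -0.015,"fingers": 0.2},
  {"rx": 0,"ry": 0,"x": 0.002,"y": 0,"z": 0,"rz": 0,"fingers": 0.2},
])

```text
clock: 4.3
position: [555.1, 10.7, 16.3]
tool_rot: [[-0.127, 0.992, 0.002], [0.992, 0.127, -0.0], [-0.001, 0.001, -1.0]]
wrist_force: [-0.6, -1.2, 0.1]
grip_width: 0.248
```

```bash
python3 - <<'E'
from h import *
s=status.observe(); print(s['position'],s['tool_rot'],s['wrist_force'],s['grip_width'],s['clock'])
for n,(x0,x1,y0,y1) in (('top',(200,420,165,285)),('scene',(220,440,130,280))):
    im=optics.read_camera(n)[:,:,::-1]; cv2.imwrite(f'pics/{n}3.png',im); cv2.imwrite(f'pics/{n}c3.png',cv2.resize(im[y0:y1,x0:x1],None,fx=3.6,fy=3.6,interpolation=cv2.INTER_CUBIC))
im=optics.read_camera('wrist'); cv2.imwrite('pics/w3.png',im[:,:,::-1])
plan([553.9,17.7,16.4],down(6.5),1)
E
```

```text
[555.09296363  10.66242403  16.31786757] [[-1.26966478e-01  9.91905799e-01  1.54882343e-03]
 [ 9.91906781e-01  1.26967351e-01 -4.79073179e-04]
 [-6.71845473e-04  1.47546223e-03 -9.99998686e-01]] [-0.60926706 -1.18285396  0.12516411] 0.24799958339532283 4.3
{"x":0.008,"y":-0.000,"z":-0.000,"rx":0.001,"ry":0.000,"rz":0.012},
```

View pics/topc3.png

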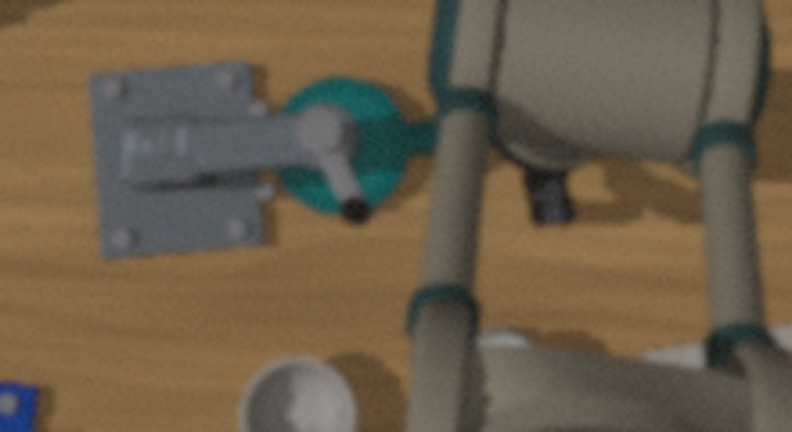

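View pics/scenec3.png

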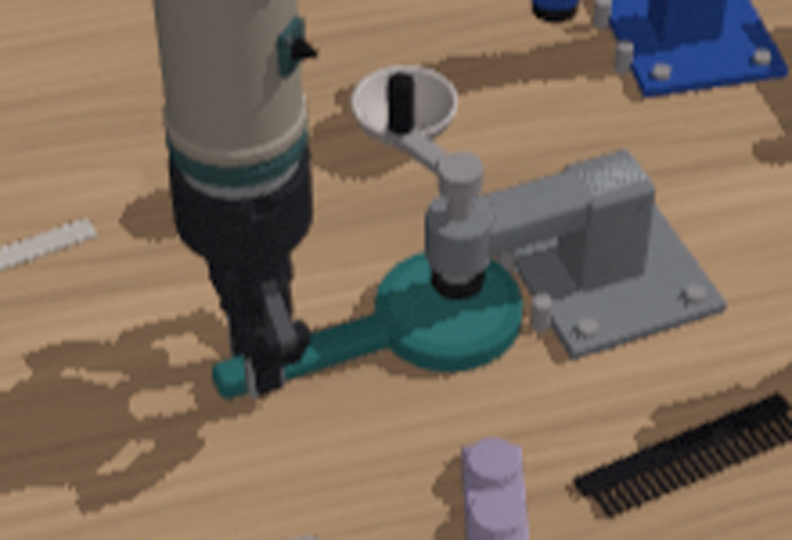

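View pics/w3.png

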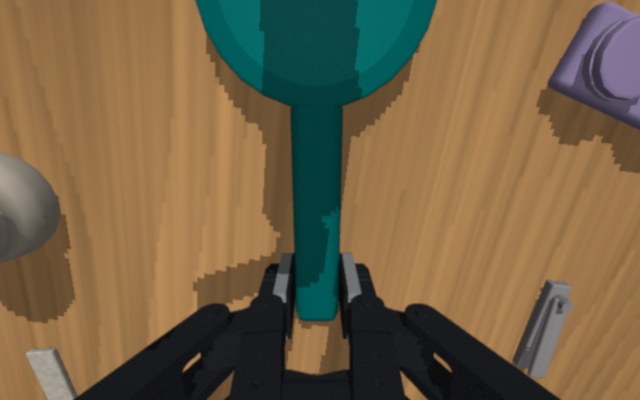

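Emit:
servo_tool([
  {"rx": 0,"ry": 0,"x": 0.003,"y": 0,"z": 0,"rz": 0.006,"fingers": 0.2},
  {"rx": 0,"ry": 0,"x": 0.002,"y": 0,"z": 0,"rz": 0.004,"fingers": 0.2},
  {"rx": 0,"ry": 0,"x": 0.0,"y": 0,"z": 0,"rz": 0,"fingers": 0.2},
])

```text
clock: 4.75
position: [554.2, 14.3, 16.3]
tool_rot: [[-0.113, 0.994, 0.001], [0.994, 0.113, -0.001], [-0.001, 0.001, -1.0]]
wrist_force: [-0.2, 0.6, -0.7]
grip_width: 0.25
```

Emit:
servo_tool([
  {"rx": 0,"ry": 0,"x": 0.002,"y": 0,"z": 0,"rz": 0,"fingers": 0.2},
  {"rx": 0,"ry": 0,"x": 0.002,"y": 0,"z": 0,"rz": 0,"fingers": 0.2},
])

```text
clock: 4.95
position: [554.3, 16.2, 16.5]
tool_rot: [[-0.114, 0.993, 0.002], [0.993, 0.114, -0.004], [-0.004, 0.001, -1.0]]
wrist_force: [-0.2, -9.7, -0.3]
grip_width: 0.25
```

Emit:
servo_tool([
  {"rx": 0,"ry": 0,"x": 0.002,"y": 0,"z": 0,"rz": 0,"fingers": 0.2},
  {"rx": 0,"ry": 0,"x": 0.002,"y": 0,"z": 0,"rz": 0,"fingers": 0.2},
])

```text
clock: 5.15
position: [554.8, 16.2, 16.8]
tool_rot: [[-0.117, 0.993, 0.004], [0.993, 0.117, -0.011], [-0.012, 0.002, -1.0]]
wrist_force: [-1.2, -7.7, -0.9]
grip_width: 0.252
```

```bash
python3 - <<'E'
from h import *
s=status.observe(); print(s['position'],s['tool_rot'],s['wrist_force'],s['ft_torque'],s['grip_width'],s['clock'])
for n,(x0,x1,y0,y1) in (('top',(250,330,175,235)),('scene',(310,420,140,222))):
    im=optics.read_camera(n)[:,:,::-1]; cv2.imwrite(f'pics/{n}4.png',im); cv2.imwrite(f'pics/{n}c4.png',cv2.resize(im[y0:y1,x0:x1],None,fx=7,fy=7,interpolation=cv2.INTER_CUBIC))
E
```

```text
[554.75953211  16.20547213  16.78910494] [[-0.11737782  0.99308034  0.00372662]
 [ 0.99301986  0.11741276 -0.01121634]
 [-0.01157628  0.00238406 -0.99993015]] [-1.16887235 -7.74362    -0.85630732] [-1.0835401   0.02242974 -0.03989594] 0.2522752016478003 5.15
```

View pics/topc4.png

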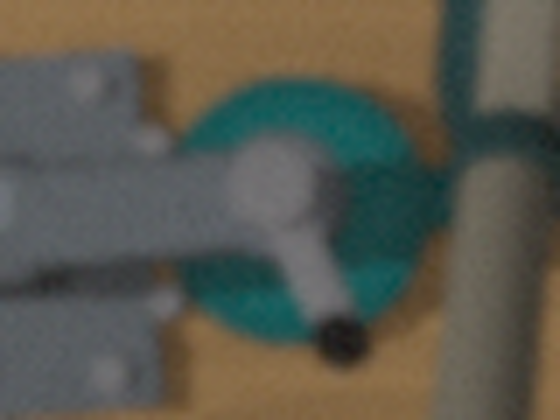

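View pics/scenec4.png

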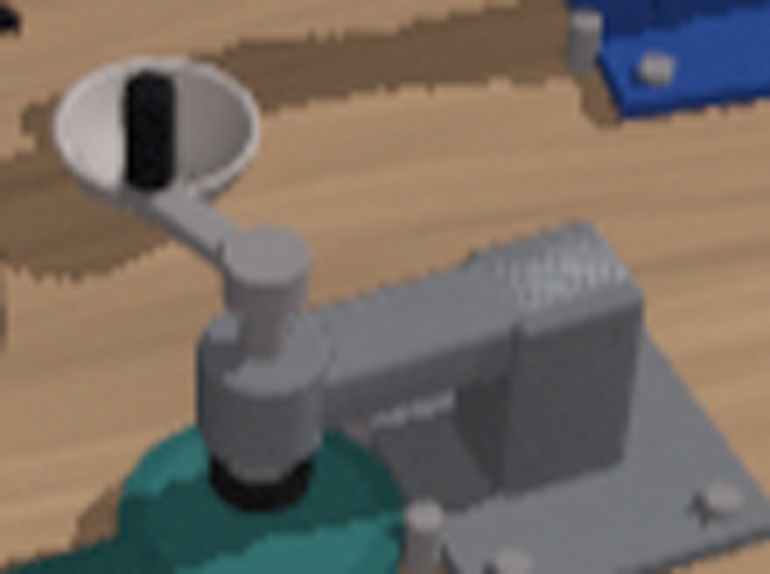

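Emit:
servo_tool([
  {"rx": 0,"ry": 0,"x": -0.001,"y": 0,"z": 0,"rz": 0,"fingers": 0.3},
  {"rx": 0,"ry": 0,"x": 0,"y": 0,"z": 0,"rz": 0,"fingers": 0.5},
  {"rx": 0,"ry": 0,"x": 0,"y": 0,"z": 0,"rz": 0,"fingers": 0.5},
])

```text
clock: 5.55
position: [554.9, 15.3, 17.0]
tool_rot: [[-0.116, 0.993, 0.004], [0.993, 0.116, -0.01], [-0.011, 0.003, -1.0]]
wrist_force: [-0.7, -0.4, 0.7]
grip_width: 0.503
```

```bash
python3 - <<'E'
from h import *
s=status.observe(); print(s['position'],s['tool_rot'],s['wrist_force'],s['ft_torque'],s['grip_width'],s['clock'])
im=optics.read_camera('wrist'); cv2.imwrite('pics/w5.png',im[:,:,::-1])
c=optics.calibration('wrist')
im=cv2.imread('pics/w5.png');hsv=cv2.cvtColor(im,cv2.COLOR_BGR2HSV); m=cv2.inRange(hsv,(78,90,30),(98,255,255))
v,u=np.nonzero(m); k=(v>115)&(u>270)&(u<370)
P=np.array([onz('wrist',a,b,15,c)[:2] for a,b in zip(u[k],v[k])]); m0=P.mean(0); ax=np.linalg.svd(P-m0,full_matrices=False)[2][0]; ax*=np.sign(ax[1]); t=(P-m0)@ax
e=m0+ax*t.min(); print('yaw',np.degrees(np.arctan2(ax[1],ax[0])),'end',e,'head',e+150*ax)
p=e-22*ax; plan([*p,16],down(6.5),2)
E
```

```text
[554.9081499   15.25119056  16.99272187] [[-0.11623718  0.99321435  0.00376389]
 [ 0.99316251  0.11627074 -0.01045714]
 [-0.01082381  0.00252265 -0.99993824]] [-0.74826197 -0.35719194  0.66829829] [-0.01204671  0.00113168 -0.00779076] 0.5026058324735566 5.55
yaw 96.77438140831799 end [556.65387044  -7.96890277] head [538.95987448 140.98384983]
{"x":-0.023,"y":-0.000,"z":0.001,"rx":0.001,"ry":0.005,"rz":0.002},
{"x":-0.023,"y":-0.000,"z":0.001,"rx":0.001,"ry":0.005,"rz":0.002},
```

View pics/w5.png

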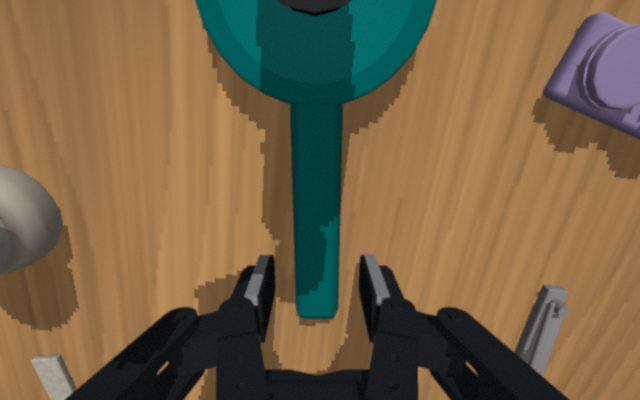

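Emit:
servo_tool([
  {"rx": 0.001,"ry": 0.005,"x": -0.024,"y": 0,"z": 0,"rz": 0.002,"fingers": 0.5},
  {"rx": 0.001,"ry": 0.005,"x": -0.02,"y": 0,"z": 0,"rz": 0.002,"fingers": 0.4},
  {"rx": 0,"ry": 0,"x": -0.004,"y": 0,"z": 0,"rz": 0,"fingers": 0.2},
  {"rx": 0,"ry": 0,"x": 0,"y": 0,"z": 0.002,"rz": 0,"fingers": 0},
  {"rx": 0,"ry": 0,"x": 0,"y": 0,"z": 0,"rz": 0,"fingers": 0},
])

```text
clock: 6.1
position: [560.1, -31.0, 15.1]
tool_rot: [[-0.113, 0.994, -0.0], [0.994, 0.113, 0.002], [0.002, 0.0, -1.0]]
wrist_force: [1.1, -0.2, -0.4]
grip_width: -0.002
```

```bash
python3 - <<'E'
from h import *
s=status.observe(); print(s['position'],s['tool_rot'],s['wrist_force'],s['grip_width'],s['clock'])
E
```

```text
[560.12370731 -30.9921139   15.05777029] [[-1.13266800e-01  9.93564601e-01 -1.24677516e-04]
 [ 9.93563155e-01  1.13266848e-01  1.69678203e-03]
 [ 1.69998439e-03  6.83140834e-05 -9.99998553e-01]] [ 1.10377567 -0.15166869 -0.39748853] -0.002038847702732327 6.1
```

Emit:
servo_tool([
  {"rx": 0,"ry": 0,"x": 0.005,"y": -0.001,"z": 0,"rz": 0,"fingers": 0},
  {"rx": 0,"ry": 0,"x": 0.003,"y": 0,"z": 0,"rz": 0,"fingers": 0},
  {"rx": 0,"ry": 0,"x": 0.002,"y": 0,"z": 0,"rz": 0,"fingers": 0},
])

```text
clock: 6.4
position: [557.7, -21.1, 15.0]
tool_rot: [[-0.118, 0.993, -0.0], [0.993, 0.118, -0.003], [-0.003, -0.0, -1.0]]
wrist_force: [-0.7, -14.8, -0.3]
grip_width: -0.001
```

Emit:
servo_tool([
  {"rx": 0,"ry": 0,"x": 0.002,"y": 0,"z": 0,"rz": 0,"fingers": 0},
  {"rx": 0,"ry": 0,"x": 0.002,"y": 0,"z": 0,"rz": 0,"fingers": 0},
])

```text
clock: 6.6
position: [558.1, -21.1, 15.5]
tool_rot: [[-0.125, 0.992, 0.002], [0.992, 0.125, -0.013], [-0.013, 0.001, -1.0]]
wrist_force: [0.4, -9.9, -0.7]
grip_width: 0.001
```

Emit:
servo_tool([
  {"rx": 0,"ry": 0,"x": -0.008,"y": 0,"z": 0,"rz": 0,"fingers": 0},
  {"rx": 0.001,"ry": 0.004,"x": -0.004,"y": 0,"z": -0.02,"rz": -0.05,"fingers": 0},
  {"rx": 0.001,"ry": 0.004,"x": 0,"y": 0,"z": -0.045,"rz": -0.13,"fingers": 0.2},
  {"rx": 0,"ry": 0,"x": 0,"y": 0,"z": -0.045,"rz": -0.13,"fingers": 0.4},
  {"rx": 0,"ry": 0,"x": 0,"y": 0,"z": -0.04,"rz": -0.13,"fingers": 0.5},
  {"rx": 0,"ry": 0,"x": 0,"y": 0,"z": -0.025,"rz": -0.13,"fingers": 0.5},
])

```text
clock: 7.2
position: [556.3, -29.1, 191.9]
tool_rot: [[-0.66, 0.751, -0.014], [0.751, 0.66, -0.0], [0.009, -0.011, -1.0]]
wrist_force: [1.3, 0.1, 0.8]
grip_width: 0.501
```

```bash
python3 - <<'E'
from h import *
s=status.observe(); print(s['position'],s['tool_rot'],s['q'],s['wrist_force'],s['grip_width'],s['clock'])
for n,(x0,x1,y0,y1) in (('top',(250,330,175,235)),('scene',(310,420,140,222))):
    im=optics.read_camera(n)[:,:,::-1]; cv2.imwrite(f'pics/{n}6.png',im); cv2.imwrite(f'pics/{n}c6.png',cv2.resize(im[y0:y1,x0:x1],None,fx=7,fy=7,interpolation=cv2.INTER_CUBIC))
plan([494,115.5,190],down(116),10)
E
```

```text
[556.32002924 -29.07605582 191.86475126] [[-6.59689155e-01  7.51405974e-01 -1.41167156e-02]
 [ 7.51485390e-01  6.59749545e-01 -4.96806173e-04]
 [ 8.94019353e-03 -1.09362431e-02 -9.99900231e-01]] [-10.04015016  16.57791123  92.5416632   -0.17807219  71.67201596
 -51.26396807] [1.28679558 0.12023719 0.82226351] 0.5010561641671436 7.2
{"x":0.015,"y":0.005,"z":0.000,"rx":-0.000,"ry":-0.001,"rz":-0.131},
{"x":0.014,"y":0.007,"z":0.000,"rx":-0.000,"ry":-0.001,"rz":-0.131},
{"x":0.013,"y":0.008,"z":0.000,"rx":-0.000,"ry":-0.001,"rz":-0.131},
{"x":0.012,"y":0.010,"z":0.000,"rx":-0.000,"ry":-0.001,"rz":-0.131},
{"x":0.011,"y":0.012,"z":0.000,"rx":-0.000,"ry":-0.001,"rz":-0.131},
{"x":0.009,"y":0.013,"z":0.000,"rx":-0.000,"ry":-0.001,"rz":-0.131},
{"x":0.007,"y":0.014,"z":0.000,"rx":-0.000,"ry":-0.001,"rz":-0.131},
{"x":0.005,"y":0.015,"z":0.000,"rx":-0.000,"ry":-0.001,"rz":-0.131},
{"x":0.004,"y":0.015,"z":0.000,"rx":-0.000,"ry":-0.001,"rz":-0.131},
{"x":0.001,"y":0.016,"z":0.000,"rx":-0.000,"ry":-0.001,"rz":-0.131},
```

View pics/topc6.png

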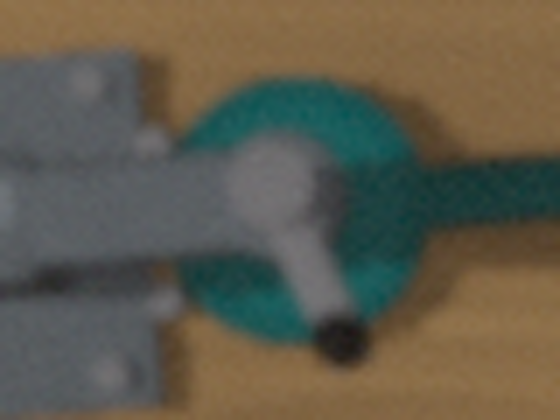

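View pics/scenec6.png

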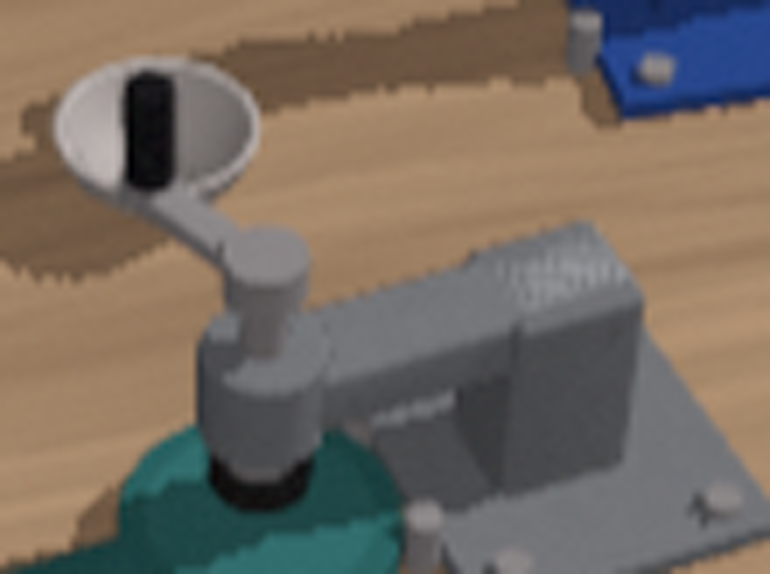

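Emit:
servo_tool([
  {"rx": 0,"ry": -0.002,"x": 0.015,"y": 0.006,"z": 0,"rz": -0.135,"fingers": 0.5},
  {"rx": 0,"ry": -0.002,"x": 0.015,"y": 0.007,"z": 0,"rz": -0.135,"fingers": 0.5},
  {"rx": 0,"ry": -0.002,"x": 0.013,"y": 0.009,"z": 0,"rz": -0.135,"fingers": 0.5},
  {"rx": 0,"ry": -0.002,"x": 0.012,"y": 0.011,"z": 0,"rz": -0.135,"fingers": 0.5},
  {"rx": 0,"ry": 0,"x": 0.011,"y": 0.012,"z": 0,"rz": -0.135,"fingers": 0.5},
  {"rx": 0,"ry": 0,"x": 0.009,"y": 0.014,"z": 0,"rz": -0.135,"fingers": 0.5},
  {"rx": 0,"ry": 0,"x": 0.007,"y": 0.015,"z": 0,"rz": -0.135,"fingers": 0.5},
  {"rx": 0,"ry": 0,"x": 0.005,"y": 0.015,"z": 0,"rz": -0.135,"fingers": 0.5},
])

```text
clock: 8.1
position: [500.3, 95.8, 185.7]
tool_rot: [[-0.967, -0.254, -0.014], [-0.254, 0.967, -0.002], [0.014, 0.002, -1.0]]
wrist_force: [0.0, 0.6, 0.0]
grip_width: 0.499
```

```bash
python3 - <<'E'
from h import *
s=status.observe(); print(s['position'],s['tool_rot'],s['q'],s['wrist_force'],s['grip_width'],s['clock'])
im=optics.read_camera('wrist'); cv2.imwrite('pics/w7.png',im[:,:,::-1])
plan([494,115.5,185],down(116),3)
c=optics.calibration('wrist'); print(proj('wrist',[494,115.5,160],c),proj('wrist',[494,115.5,122],c))
E
```

```text
[500.34339642  95.81492735 185.67368292] [[-0.96706184 -0.25416146 -0.01390479]
 [-0.25415787  0.96716056 -0.00205366]
 [ 0.01397012  0.001548   -0.99990121]] [ 3.06356127e+00  1.28990831e+01  9.87466750e+01 -8.01665613e-02
  6.91561229e+01 -1.01631930e+02] [0.00099967 0.59481255 0.00651752] 0.49878789090697345 8.1
{"x":-0.000,"y":0.006,"z":0.000,"rx":0.002,"ry":-0.005,"rz":-0.064},
{"x":-0.000,"y":0.006,"z":0.000,"rx":0.002,"ry":-0.005,"rz":-0.064},
{"x":-0.001,"y":0.006,"z":0.000,"rx":0.002,"ry":-0.005,"rz":-0.064},
[349.8182017  257.71055038] [343.93989965 231.24683309]
```

View pics/w7.png

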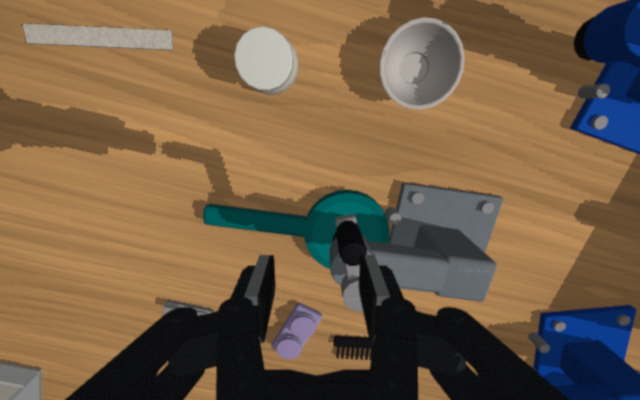

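```bash
python3 - <<'E'
from h import *
im=cv2.imread('pics/w7.png'); cv2.imwrite('pics/w7c.png',cv2.resize(im[190:320,290:420],None,fx=4.5,fy=4.5,interpolation=cv2.INTER_CUBIC))
E
```

```text
(no output)
```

View pics/w7c.png

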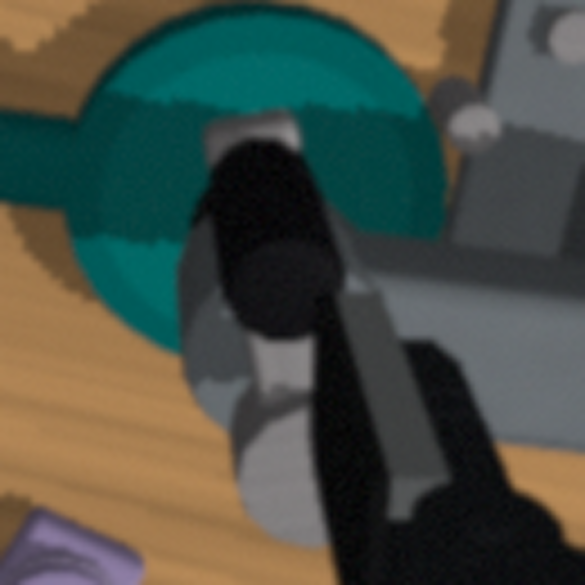

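```bash
python3 - <<'E'
from h import *
W=ray('wrist',353.1,253.9)
T=ray('top',250+(341-3)/7,175+(340-3)/7)
T0=ray('top',200+(357-1.3)/3.6,165+(210-1.3)/3.6)
S=ray('scene',310+(150-3)/7,140+(80-3)/7)
print(two(W,T),two(W,S),two(T,S),two(W,T0))
A=[];b=[]
for o,d in(W,T,S):
    d=d/np.linalg.norm(d);M=np.eye(3)-np.outer(d,d);A.append(M);b.append(M@o)
print(np.linalg.lstsq(np.vstack(A),np.hstack(b),rcond=None)[0])
print(status.observe()['clock'])
# hub top
W=ray('wrist',290+300/4.5,190+475/4.5);T=ray('top',250+(272-3)/7,175+(183-3)/7);S=ray('scene',310+(266-3)/7,140+(257-3)/7)
print('hub',two(W,T),two(W,S),two(T,S))
E
```

```text
(array([493.79856111, 117.28529742, 155.03561284]), np.float64(1.2597416743486487)) (array([491.83089475, 116.77217452, 158.75248373]), np.float64(0.248479572207628)) (array([493.91591989, 116.26074505, 160.54304794]), np.float64(0.3736401434067897)) (array([493.91911177, 116.74884536, 155.26198996]), np.float64(2.314302471730011))
[492.78377742 116.64056859 158.97458984]
8.15
hub (array([540.07775071, 139.41020019, 120.93006116]), np.float64(1.049865967115407)) (array([538.28267951, 138.18539829, 124.29961414]), np.float64(0.6428071327711572)) (array([539.36206747, 138.86843285, 125.37102271]), np.float64(1.400132529582136))
```

```bash
python3 - <<'E'
from h import *
plan([493,116.8,178],down(116),3)
E
```

```text
{"x":0.000,"y":0.007,"z":0.003,"rx":0.002,"ry":-0.005,"rz":-0.064},
{"x":-0.000,"y":0.007,"z":0.003,"rx":0.002,"ry":-0.005,"rz":-0.064},
{"x":-0.001,"y":0.007,"z":0.002,"rx":0.002,"ry":-0.005,"rz":-0.064},
```

Emit:
servo_tool([
  {"rx": 0.002,"ry": -0.005,"x": 0,"y": 0.008,"z": 0,"rz": -0.064,"fingers": 0.5},
  {"rx": 0.002,"ry": -0.005,"x": 0,"y": 0.008,"z": 0,"rz": -0.064,"fingers": 0.5},
  {"rx": 0.002,"ry": -0.005,"x": 0,"y": 0.006,"z": 0,"rz": -0.06,"fingers": 0.5},
  {"rx": 0,"ry": 0,"x": 0,"y": 0,"z": 0,"rz": 0,"fingers": 0.5},
])

```text
clock: 8.55
position: [488.7, 120.1, 181.7]
tool_rot: [[-0.902, -0.432, -0.007], [-0.432, 0.902, -0.0], [0.006, 0.003, -1.0]]
wrist_force: [0.0, 0.3, 0.4]
grip_width: 0.499
```

```bash
python3 - <<'E'
from h import *
s=status.observe(); print(s['position'],s['tool_rot'],s['q'],s['wrist_force'],s['grip_width'],s['clock'])
im=optics.read_camera('wrist')[:,:,::-1]; cv2.imwrite('pics/w8.png',im)
plan([493,116.8,139],down(116),3)
E
```

```text
[488.74855525 120.1067901  181.69702638] [[-9.01972047e-01 -4.31743735e-01 -6.61625845e-03]
 [-4.31751276e-01  9.01992647e-01 -3.16234906e-04]
 [ 6.10434892e-03  2.57134298e-03 -9.99978062e-01]] [ 5.86586658e+00  1.23552340e+01  1.00109763e+02  2.23589711e-02
  6.79139578e+01 -1.09721422e+02] [0.00359253 0.28733878 0.37024195] 0.49858328844289146 8.55
{"x":-0.001,"y":-0.001,"z":0.014,"rx":0.001,"ry":-0.002,"rz":-0.003},
{"x":-0.001,"y":-0.001,"z":0.014,"rx":0.001,"ry":-0.002,"rz":-0.003},
{"x":-0.001,"y":-0.001,"z":0.014,"rx":0.001,"ry":-0.002,"rz":-0.003},
```

View pics/w8.png

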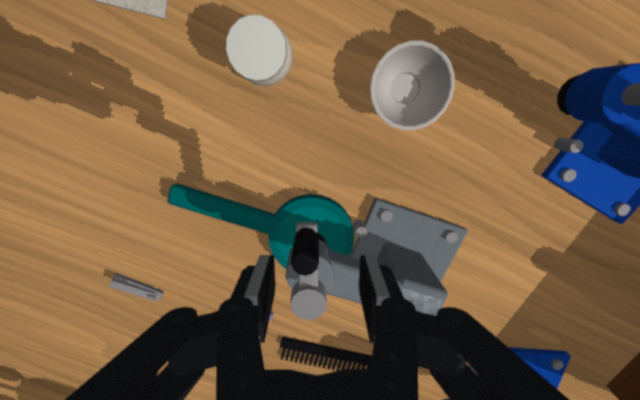

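Emit:
servo_tool([
  {"rx": 0.001,"ry": -0.002,"x": -0.002,"y": -0.003,"z": 0,"rz": 0,"fingers": 0.5},
  {"rx": 0,"ry": -0.002,"x": -0.001,"y": -0.001,"z": 0.015,"rz": 0,"fingers": 0.5},
  {"rx": 0,"ry": 0,"x": 0,"y": 0,"z": 0.015,"rz": 0,"fingers": 0.5},
  {"rx": 0,"ry": 0,"x": 0,"y": 0,"z": 0.008,"rz": 0,"fingers": 0.5},
  {"rx": 0,"ry": 0,"x": 0,"y": 0,"z": 0,"rz": 0,"fingers": 0.5},
])

```text
clock: 9.1
position: [495.7, 114.9, 141.9]
tool_rot: [[-0.907, -0.421, -0.001], [-0.421, 0.907, -0.001], [0.001, -0.0, -1.0]]
wrist_force: [-0.7, -0.2, -0.1]
grip_width: 0.496
```

```bash
python3 - <<'E'
from h import *
s=status.observe(); print(s['position'],s['tool_rot'],s['q'],s['wrist_force'],s['grip_width'],s['clock'])
im=optics.read_camera('wrist')[:,:,::-1]; cv2.imwrite('pics/w9.png',im)
plan([493,116.8,139],down(116),1)
E
```

```text
[495.72636926 114.94660747 141.89991311] [[-9.06974534e-01 -4.21184364e-01 -9.62159785e-04]
 [-4.21183669e-01  9.06974972e-01 -8.46286419e-04]
 [ 1.22909745e-03 -3.62314242e-04 -9.99999179e-01]] [ 5.24675418e+00  1.47703826e+01  1.03107535e+02 -4.88951465e-02
  6.21814216e+01 -1.09639778e+02] [-0.74487813 -0.19715822 -0.0777391 ] 0.495749028959144 9.1
{"x":0.002,"y":0.003,"z":0.003,"rx":-0.001,"ry":-0.000,"rz":-0.019},
```

View pics/w9.png

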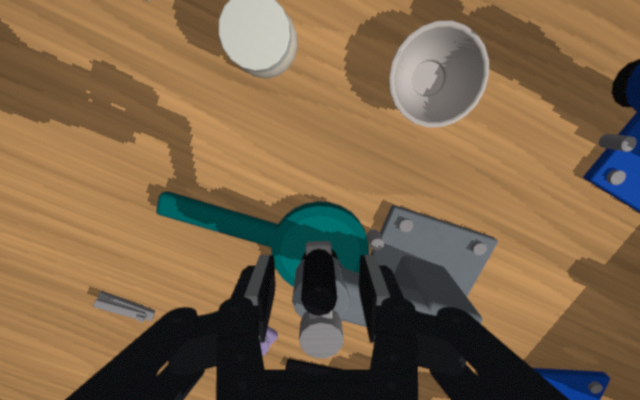

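Emit:
servo_tool([
  {"rx": 0,"ry": 0,"x": 0.002,"y": 0.001,"z": 0.002,"rz": 0,"fingers": 0.35},
  {"rx": 0,"ry": 0,"x": 0,"y": 0,"z": 0,"rz": 0,"fingers": 0.1},
  {"rx": 0,"ry": 0,"x": 0,"y": 0,"z": 0,"rz": 0,"fingers": 0.1},
  {"rx": 0,"ry": 0,"x": 0,"y": 0,"z": 0,"rz": 0,"fingers": 0.1},
], grip_force=35)

```text
clock: 9.55
position: [494.5, 114.9, 141.3]
tool_rot: [[-0.907, -0.42, 0.002], [-0.42, 0.907, -0.001], [-0.001, -0.001, -1.0]]
wrist_force: [1.0, 0.6, -3.1]
grip_width: 0.178
```

```bash
python3 - <<'E'
from h import *
s=status.observe(); print(s['position'],s['tool_rot'],s['q'],s['wrist_force'],s['ft_torque'],s['grip_width'],s['clock'])
im=optics.read_camera('wrist')[:,:,::-1]; cv2.imwrite('pics/w10.png',im)
E
```

```text
[494.49780333 114.86922172 141.27242974] [[-9.07436667e-01 -4.20184575e-01  1.90234638e-03]
 [-4.20186318e-01  9.07437645e-01 -6.14922306e-04]
 [-1.46787985e-03 -1.35734297e-03 -9.99998001e-01]] [ 5.25205140e+00  1.46297234e+01  1.03418304e+02 -5.11085242e-02
  6.18466683e+01 -1.09570198e+02] [ 0.99683244  0.60528795 -3.08231343] [ 0.02124575 -0.04027705 -0.03138839] 0.17769527486480413 9.55
```

View pics/w10.png

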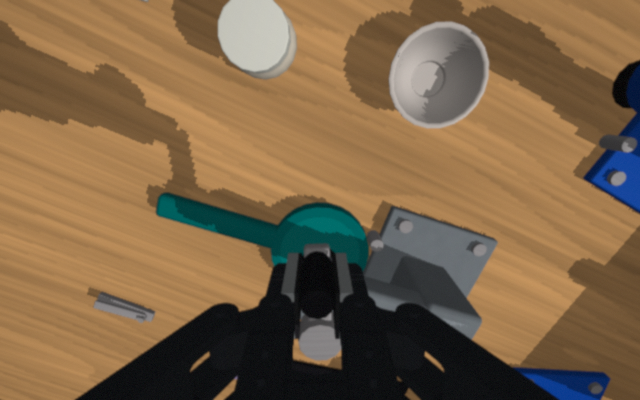

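Emit:
servo_tool([
  {"rx": 0,"ry": 0,"x": 0,"y": 0.003,"z": 0,"rz": 0.06,"fingers": 0.1},
  {"rx": 0,"ry": 0,"x": -0.0003,"y": 0.005,"z": 0.0002,"rz": 0.1,"fingers": 0.1},
  {"rx": 0,"ry": 0,"x": -0.0003,"y": 0.005,"z": 0.0002,"rz": 0.1,"fingers": 0.1},
  {"rx": 0,"ry": 0,"x": -0.0003,"y": 0.005,"z": 0.0002,"rz": 0.1,"fingers": 0.1},
])

```text
clock: 10.0
position: [489.2, 132.5, 140.6]
tool_rot: [[-0.998, -0.061, 0.0], [-0.061, 0.998, -0.001], [-0.0, -0.001, -1.0]]
wrist_force: [-0.2, -0.1, -2.7]
grip_width: 0.177
```

```bash
cat >> h.py <<'E'
AX=np.array([540.2,138.3])
def st():
    s=status.observe(); R=s['tool_rot']; d=s['position'][:2]-AX
    print('pos',s['position'].round(1),'r %.1f phi %.1f yaw %.1f'%(np.hypot(*d),np.degrees(np.arctan2(d[1],d[0])),np.degrees(np.arctan2(R[1,1],R[0,1]))),'tilt',R[:2,2].round(4),'F',s['wrist_force'].round(1),'M',s['ft_torque'].round(2),'q6 %.0f'%s['q'][5],'w %.3f t %.2f'%(s['grip_width'],s['clock']))
E
python3 -c "
from h import *
st()"
```

```text
pos [489.2 132.5 140.6] r 51.3 phi -173.5 yaw 93.5 tilt [ 0.0005 -0.0008] F [-0.2 -0.1 -2.7] M [ 0.   -0.03  0.09] q6 -86 w 0.177 t 10.00
```

Emit:
servo_tool([
  {"rx": 0,"ry": 0,"x": -0.0003,"y": 0.0055,"z": 0.0002,"rz": 0.11,"fingers": 0.1},
  {"rx": 0,"ry": 0,"x": -0.0003,"y": 0.0055,"z": 0.0002,"rz": 0.11,"fingers": 0.1},
  {"rx": 0,"ry": 0,"x": -0.0003,"y": 0.0055,"z": 0.0002,"rz": 0.11,"fingers": 0.1},
  {"rx": 0,"ry": 0,"x": -0.0003,"y": 0.0055,"z": 0.0002,"rz": 0.11,"fingers": 0.1},
  {"rx": 0,"ry": 0,"x": -0.0003,"y": 0.0055,"z": 0.0002,"rz": 0.11,"fingers": 0.1},
  {"rx": 0,"ry": 0,"x": -0.0003,"y": 0.0055,"z": 0.0002,"rz": 0.11,"fingers": 0.1},
  {"rx": 0,"ry": 0,"x": -0.0003,"y": 0.0055,"z": 0.0002,"rz": 0.11,"fingers": 0.1},
  {"rx": 0,"ry": 0,"x": -0.0003,"y": 0.0055,"z": 0.0002,"rz": 0.11,"fingers": 0.1},
])

```text
clock: 10.8
position: [504.6, 174.8, 138.8]
tool_rot: [[-0.658, 0.753, -0.001], [0.753, 0.658, -0.0], [0.0, -0.001, -1.0]]
wrist_force: [0.9, 1.2, -2.0]
grip_width: 0.175
```

```bash
python3 -c "
from h import *
st()"
```

```text
pos [504.6 174.8 138.8] r 51.0 phi 134.3 yaw 41.1 tilt [-0.0005 -0.0003] F [ 0.9  1.2 -2. ] M [ 0.   -0.04  0.12] q6 -29 w 0.175 t 10.80
```

Emit:
servo_tool([
  {"rx": 0,"ry": 0,"x": -0.0003,"y": 0.006,"z": 0.0002,"rz": 0.12,"fingers": 0.1},
  {"rx": 0,"ry": 0,"x": -0.0003,"y": 0.006,"z": 0.0002,"rz": 0.12,"fingers": 0.1},
  {"rx": 0,"ry": 0,"x": -0.0003,"y": 0.006,"z": 0.0002,"rz": 0.12,"fingers": 0.1},
  {"rx": 0,"ry": 0,"x": -0.0003,"y": 0.006,"z": 0.0002,"rz": 0.12,"fingers": 0.1},
  {"rx": 0,"ry": 0,"x": -0.0003,"y": 0.006,"z": 0.0002,"rz": 0.12,"fingers": 0.1},
  {"rx": 0,"ry": 0,"x": -0.0003,"y": 0.006,"z": 0.0002,"rz": 0.12,"fingers": 0.1},
  {"rx": 0,"ry": 0,"x": -0.0003,"y": 0.006,"z": 0.0002,"rz": 0.12,"fingers": 0.1},
  {"rx": 0,"ry": 0,"x": -0.0003,"y": 0.006,"z": 0.0002,"rz": 0.12,"fingers": 0.1},
])

```text
clock: 11.6
position: [551.4, 187.7, 136.9]
tool_rot: [[0.274, 0.962, 0.001], [0.962, -0.274, -0.0], [-0.0, 0.001, -1.0]]
wrist_force: [0.5, -0.7, -2.2]
grip_width: 0.174
```

```bash
python3 -c "
from h import *
st()"
```

```text
pos [551.4 187.7 136.9] r 50.6 phi 77.2 yaw -15.9 tilt [ 0.0007 -0.0004] F [ 0.5 -0.7 -2.2] M [-0.11  0.04  0.13] q6 28 w 0.174 t 11.60
```

Emit:
servo_tool([
  {"rx": 0,"ry": 0,"x": -0.0003,"y": 0.006,"z": 0.0002,"rz": 0.12,"fingers": 0.1},
  {"rx": 0,"ry": 0,"x": -0.0003,"y": 0.006,"z": 0.0002,"rz": 0.12,"fingers": 0.1},
  {"rx": 0,"ry": 0,"x": -0.0003,"y": 0.006,"z": 0.0002,"rz": 0.12,"fingers": 0.1},
  {"rx": 0,"ry": 0,"x": -0.0003,"y": 0.006,"z": 0.0002,"rz": 0.12,"fingers": 0.1},
  {"rx": 0,"ry": 0,"x": -0.0003,"y": 0.006,"z": 0.0002,"rz": 0.12,"fingers": 0.1},
  {"rx": 0,"ry": 0,"x": -0.0003,"y": 0.006,"z": 0.0002,"rz": 0.12,"fingers": 0.1},
  {"rx": 0,"ry": 0,"x": -0.0003,"y": 0.006,"z": 0.0002,"rz": 0.12,"fingers": 0.1},
  {"rx": 0,"ry": 0,"x": -0.0003,"y": 0.006,"z": 0.0002,"rz": 0.12,"fingers": 0.1},
])

```text
clock: 12.4
position: [587.8, 155.3, 135.1]
tool_rot: [[0.956, 0.293, 0.002], [0.293, -0.956, -0.002], [0.002, 0.002, -1.0]]
wrist_force: [-0.5, -0.9, -2.3]
grip_width: 0.174
```

```bash
python3 -c "
from h import *
st()"
```

```text
pos [587.8 155.3 135.1] r 50.5 phi 19.7 yaw -73.0 tilt [ 0.0024 -0.0017] F [-0.5 -0.9 -2.3] M [0.02 0.08 0.12] q6 81 w 0.174 t 12.40
```

Emit:
servo_tool([
  {"rx": 0,"ry": 0,"x": -0.0003,"y": 0.006,"z": 0.0002,"rz": 0.12,"fingers": 0.1},
  {"rx": 0,"ry": 0,"x": -0.0003,"y": 0.006,"z": 0.0002,"rz": 0.12,"fingers": 0.1},
  {"rx": 0,"ry": 0,"x": -0.0003,"y": 0.006,"z": 0.0002,"rz": 0.12,"fingers": 0.1},
  {"rx": 0,"ry": 0,"x": -0.0003,"y": 0.006,"z": 0.0002,"rz": 0.12,"fingers": 0.1},
  {"rx": 0,"ry": 0,"x": -0.0003,"y": 0.006,"z": 0.0002,"rz": 0.12,"fingers": 0.1},
  {"rx": 0,"ry": 0,"x": -0.0003,"y": 0.006,"z": 0.0002,"rz": 0.12,"fingers": 0.1},
  {"rx": 0,"ry": 0,"x": -0.0003,"y": 0.006,"z": 0.0002,"rz": 0.12,"fingers": 0.1},
  {"rx": 0,"ry": 0,"x": -0.0003,"y": 0.006,"z": 0.0002,"rz": 0.12,"fingers": 0.1},
])

```text
clock: 13.2
position: [580.3, 107.1, 133.2]
tool_rot: [[0.764, -0.645, 0.003], [-0.645, -0.764, -0.004], [0.005, 0.001, -1.0]]
wrist_force: [-0.1, 0.1, -1.7]
grip_width: 0.176
```

```bash
python3 -c "
from h import *
st()
# circle fit
P=np.array([[494.5,114.9],[489.2,132.5],[504.6,174.8],[551.4,187.7],[587.8,155.3],status.observe()['position'][:2]])
A=np.c_[2*P,np.ones(len(P))];x=np.linalg.lstsq(A,(P**2).sum(1),rcond=None)[0];print(x[:2],np.sqrt(x[2]+x[0]**2+x[1]**2))
for n,(x0,x1,y0,y1) in (('scene',(310,420,140,222)),):
    im=optics.read_camera(n)[:,:,::-1]; cv2.imwrite(f'pics/{n}11.png',im); cv2.imwrite(f'pics/{n}c11.png',cv2.resize(im[y0:y1,x0:x1],None,fx=7,fy=7,interpolation=cv2.INTER_CUBIC))
"
```

```text
pos [580.3 107.1 133.2] r 50.8 phi -37.9 yaw -130.2 tilt [ 0.003  -0.0045] F [-0.1  0.1 -1.7] M [0.04 0.06 0.16] q6 134 w 0.176 t 13.20
[539.85823884 138.07120964] 50.939875736127505
```

View pics/scenec11.png

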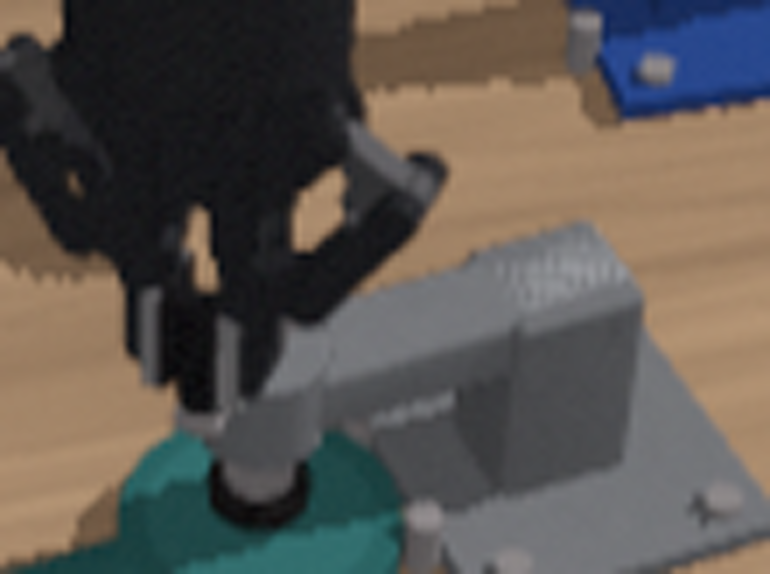

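Emit:
servo_tool([
  {"rx": 0,"ry": 0,"x": 0,"y": 0,"z": 0,"rz": 0,"fingers": 0.4},
  {"rx": 0,"ry": 0,"x": 0,"y": 0,"z": 0,"rz": 0,"fingers": 0.4},
  {"rx": 0,"ry": 0,"x": 0,"y": 0,"z": -0.015,"rz": -0.13,"fingers": 0.4},
  {"rx": 0,"ry": 0,"x": 0,"y": 0,"z": -0.018,"rz": -0.15,"fingers": 0.4},
  {"rx": 0,"ry": 0,"x": 0,"y": 0,"z": -0.004,"rz": -0.15,"fingers": 0.3},
  {"rx": 0,"ry": 0,"x": 0,"y": 0,"z": 0,"rz": -0.15,"fingers": 0},
  {"rx": 0,"ry": 0,"x": 0,"y": 0,"z": 0,"rz": -0.15,"fingers": 0},
  {"rx": 0,"ry": 0,"x": 0,"y": 0,"z": 0,"rz": -0.15,"fingers": 0},
])

```text
clock: 14.05
position: [582.5, 109.0, 174.5]
tool_rot: [[0.983, 0.186, 0.009], [0.186, -0.983, -0.003], [0.008, 0.005, -1.0]]
wrist_force: [-0.2, 0.2, -0.3]
grip_width: 0.001
```

```bash
python3 -c "
from h import *
st()
for n,(x0,x1,y0,y1) in (('scene',(310,420,140,222)),):
    im=optics.read_camera(n)[:,:,::-1]; cv2.imwrite(f'pics/{n}12.png',im); cv2.imwrite(f'pics/{n}c12.png',cv2.resize(im[y0:y1,x0:x1],None,fx=7,fy=7,interpolation=cv2.INTER_CUBIC))
d=np.array([1259.5-540,-98.4-138])
d/=np.linalg.norm(d)
for h in (31.7,23.5,16): print(h,proj('scene',[540+16*d[0],138.1+16*d[1],h]))
"
```

```text
pos [582.5 109.  174.5] r 51.4 phi -34.7 yaw -79.3 tilt [ 0.0087 -0.0033] F [-0.2  0.2 -0.3] M [-0.04  0.04 -0.08] q6 83 w 0.001 t 14.05
31.7 [346.56495185 213.58607812]
23.5 [346.48959595 216.16977494]
16 [346.42136686 218.50911755]
```

View pics/scenec12.png

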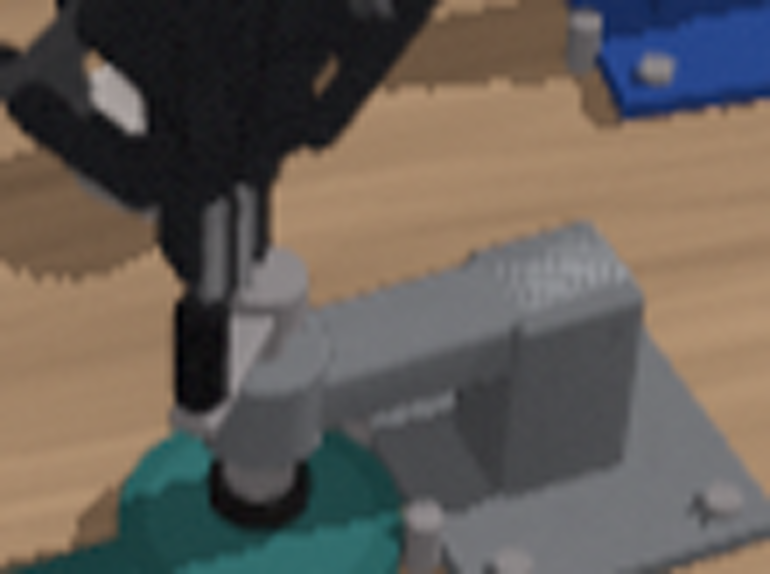

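Emit:
servo_tool([
  {"rx": 0.003,"ry": 0.006,"x": -0.002,"y": 0.001,"z": 0.005,"rz": 0,"fingers": 0},
  {"rx": 0,"ry": 0,"x": 0,"y": 0,"z": 0.003,"rz": 0,"fingers": 0},
  {"rx": 0,"ry": 0,"x": 0,"y": 0,"z": 0,"rz": 0,"fingers": 0},
])

```text
clock: 14.4
position: [581.1, 108.2, 166.2]
tool_rot: [[0.982, 0.186, 0.015], [0.186, -0.983, 0.001], [0.015, 0.001, -1.0]]
wrist_force: [0.6, 0.6, 0.2]
grip_width: 0.004
```

```bash
python3 -c "
from h import *
st()"
```

```text
pos [581.1 108.2 166.2] r 50.8 phi -36.4 yaw -79.3 tilt [0.0154 0.0014] F [0.6 0.6 0.2] M [-0.05  0.   -0.04] q6 83 w 0.004 t 14.40
```

Emit:
servo_tool([
  {"rx": 0,"ry": -0.014,"x": 0,"y": 0,"z": 0.001,"rz": 0,"fingers": 0},
  {"rx": 0,"ry": 0,"x": 0,"y": 0,"z": 0.001,"rz": 0,"fingers": 0},
  {"rx": 0,"ry": 0,"x": 0,"y": 0,"z": 0.001,"rz": 0,"fingers": 0},
])

```text
clock: 14.7
position: [581.2, 108.2, 162.8]
tool_rot: [[0.983, 0.184, 0.0], [0.184, -0.983, -0.001], [0.0, 0.001, -1.0]]
wrist_force: [0.1, 0.8, 0.2]
grip_width: 0.001
```

Emit:
servo_tool([
  {"rx": 0,"ry": 0,"x": 0,"y": 0,"z": 0.001,"rz": 0,"fingers": 0},
])

```text
clock: 14.8
position: [581.3, 108.2, 162.4]
tool_rot: [[0.983, 0.184, 0.001], [0.184, -0.983, -0.001], [0.0, 0.001, -1.0]]
wrist_force: [-2.9, 0.0, 9.3]
grip_width: 0.002
```

Emit:
servo_tool([
  {"rx": 0,"ry": 0,"x": 0,"y": 0,"z": 0.001,"rz": 0,"fingers": 0},
])

```text
clock: 14.9
position: [581.3, 108.2, 162.5]
tool_rot: [[0.983, 0.184, 0.001], [0.184, -0.983, -0.001], [0.001, 0.002, -1.0]]
wrist_force: [-2.8, -0.4, 7.7]
grip_width: -0.0
```

Emit:
servo_tool([
  {"rx": 0,"ry": 0,"x": 0,"y": 0,"z": -0.01,"rz": -0.05,"fingers": 0},
  {"rx": 0,"ry": 0,"x": 0,"y": 0,"z": -0.002,"rz": -0.15,"fingers": 0.2},
  {"rx": 0,"ry": 0,"x": 0,"y": 0,"z": 0,"rz": -0.15,"fingers": 0.4},
  {"rx": 0,"ry": 0,"x": 0,"y": 0,"z": 0,"rz": -0.15,"fingers": 0.4},
  {"rx": 0,"ry": 0,"x": 0,"y": 0,"z": 0,"rz": -0.15,"fingers": 0.4},
  {"rx": 0,"ry": 0,"x": 0,"y": 0,"z": 0,"rz": -0.15,"fingers": 0.4},
  {"rx": 0,"ry": 0,"x": 0,"y": 0,"z": 0,"rz": -0.15,"fingers": 0.4},
  {"rx": 0,"ry": 0,"x": 0,"y": 0,"z": 0,"rz": -0.15,"fingers": 0.4},
])

```text
clock: 15.7
position: [581.7, 108.3, 175.3]
tool_rot: [[0.276, 0.961, 0.002], [0.961, -0.276, -0.001], [-0.001, 0.003, -1.0]]
wrist_force: [1.3, 0.1, -0.9]
grip_width: 0.401
```

Emit:
servo_tool([
  {"rx": 0,"ry": 0,"x": 0,"y": 0,"z": 0,"rz": -0.15,"fingers": 0.4},
  {"rx": 0,"ry": 0,"x": 0,"y": 0,"z": 0,"rz": -0.15,"fingers": 0.4},
  {"rx": 0,"ry": 0,"x": 0,"y": 0,"z": 0,"rz": -0.15,"fingers": 0.4},
  {"rx": 0,"ry": 0,"x": 0,"y": 0,"z": 0,"rz": -0.15,"fingers": 0.4},
  {"rx": 0,"ry": 0,"x": 0,"y": 0,"z": 0,"rz": -0.15,"fingers": 0.4},
  {"rx": 0,"ry": 0,"x": 0,"y": 0,"z": 0,"rz": -0.15,"fingers": 0.4},
  {"rx": 0,"ry": 0,"x": 0,"y": 0,"z": 0,"rz": -0.15,"fingers": 0.4},
])

```text
clock: 16.4
position: [581.7, 108.2, 174.8]
tool_rot: [[-0.696, 0.718, 0.002], [0.718, 0.696, -0.001], [-0.002, 0.001, -1.0]]
wrist_force: [0.1, 0.0, -0.6]
grip_width: 0.4
```

```bash
python3 -c "
from h import *
st()
plan([580.3,107.1,132.5],down(52),3)"
```

```text
pos [581.7 108.2 174.8] r 51.2 phi -35.9 yaw 44.1 tilt [ 0.0022 -0.0012] F [ 0.1  0.  -0.6] M [-0.   -0.06 -0.  ] q6 -40 w 0.400 t 16.40
{"x":0.000,"y":-0.001,"z":0.014,"rx":0.000,"ry":0.001,"rz":-0.046},
{"x":0.000,"y":-0.001,"z":0.014,"rx":0.000,"ry":0.001,"rz":-0.046},
{"x":0.000,"y":-0.001,"z":0.014,"rx":0.000,"ry":0.001,"rz":-0.046},
```

Emit:
servo_tool([
  {"rx": 0,"ry": 0.001,"x": 0,"y": -0.001,"z": 0.013,"rz": -0.05,"fingers": 0.4},
  {"rx": 0,"ry": 0.001,"x": 0,"y": -0.001,"z": 0.014,"rz": -0.05,"fingers": 0.4},
  {"rx": 0,"ry": 0,"x": 0,"y": 0,"z": 0.012,"rz": 0,"fingers": 0.4},
  {"rx": 0,"ry": 0,"x": 0,"y": 0,"z": 0,"rz": 0,"fingers": 0.3},
  {"rx": 0,"ry": 0,"x": 0,"y": 0,"z": 0,"rz": 0,"fingers": 0.1},
  {"rx": 0,"ry": 0,"x": 0,"y": 0,"z": 0,"rz": 0,"fingers": 0.1},
  {"rx": 0,"ry": 0,"x": 0,"y": 0,"z": 0,"rz": 0,"fingers": 0.1},
])

```text
clock: 17.1
position: [581.1, 106.7, 135.3]
tool_rot: [[-0.767, 0.642, 0.003], [0.642, 0.767, -0.0], [-0.002, 0.002, -1.0]]
wrist_force: [0.6, -0.4, -3.5]
grip_width: 0.173
```

```bash
python3 -c "
from h import *
st()"
```

```text
pos [581.1 106.7 135.3] r 51.7 phi -37.7 yaw 50.0 tilt [ 0.0027 -0.0001] F [ 0.6 -0.4 -3.5] M [-0.01 -0.02  0.07] q6 -46 w 0.173 t 17.10
```

Emit:
servo_tool([
  {"rx": 0,"ry": 0,"x": 0.0001,"y": -0.003,"z": 0.0001,"rz": 0.06,"fingers": 0.1},
  {"rx": 0,"ry": 0,"x": 0.0003,"y": -0.006,"z": 0.0002,"rz": 0.12,"fingers": 0.1},
  {"rx": 0,"ry": 0,"x": 0.0003,"y": -0.006,"z": 0.0002,"rz": 0.12,"fingers": 0.1},
  {"rx": 0,"ry": 0,"x": 0.0003,"y": -0.006,"z": 0.0002,"rz": 0.12,"fingers": 0.1},
  {"rx": 0,"ry": 0,"x": 0.0003,"y": -0.006,"z": 0.0002,"rz": 0.12,"fingers": 0.1},
  {"rx": 0,"ry": 0,"x": 0.0003,"y": -0.006,"z": 0.0002,"rz": 0.12,"fingers": 0.1},
  {"rx": 0,"ry": 0,"x": 0.0003,"y": -0.006,"z": 0.0002,"rz": 0.12,"fingers": 0.1},
  {"rx": 0,"ry": 0,"x": 0.0003,"y": -0.006,"z": 0.0002,"rz": 0.12,"fingers": 0.1},
])

```text
clock: 17.9
position: [539.8, 86.2, 133.5]
tool_rot: [[0.06, 0.998, 0.001], [0.998, -0.06, -0.005], [-0.005, 0.002, -1.0]]
wrist_force: [0.2, -0.5, -2.5]
grip_width: 0.176
```

```bash
python3 -c "
from h import *
st()"
```

```text
pos [539.8  86.2 133.5] r 52.1 phi -90.5 yaw -3.5 tilt [ 0.0013 -0.0053] F [ 0.2 -0.5 -2.5] M [0.02 0.15 0.13] q6 6 w 0.176 t 17.90
```

Emit:
servo_tool([
  {"rx": 0,"ry": 0.002,"x": 0.0004,"y": -0.006,"z": 0.0002,"rz": 0.12,"fingers": 0.1},
  {"rx": 0,"ry": 0.002,"x": 0.0004,"y": -0.006,"z": 0.0002,"rz": 0.12,"fingers": 0.1},
  {"rx": 0,"ry": 0,"x": 0.0003,"y": -0.006,"z": 0.0002,"rz": 0.12,"fingers": 0.1},
  {"rx": 0,"ry": 0,"x": 0.0003,"y": -0.006,"z": 0.0002,"rz": 0.12,"fingers": 0.1},
  {"rx": 0,"ry": 0,"x": 0.0003,"y": -0.006,"z": 0.0002,"rz": 0.12,"fingers": 0.1},
  {"rx": 0,"ry": 0,"x": 0.0003,"y": -0.006,"z": 0.0002,"rz": 0.12,"fingers": 0.1},
  {"rx": 0,"ry": 0,"x": 0.0003,"y": -0.006,"z": 0.0002,"rz": 0.12,"fingers": 0.1},
  {"rx": 0,"ry": 0,"x": 0.0003,"y": -0.006,"z": 0.0002,"rz": 0.12,"fingers": 0.1},
])

```text
clock: 18.7
position: [496.1, 110.3, 131.6]
tool_rot: [[0.873, 0.487, -0.002], [0.487, -0.873, -0.003], [-0.003, 0.001, -1.0]]
wrist_force: [0.3, 1.1, -2.9]
grip_width: 0.168
```

```bash
python3 -c "
from h import *
st()"
```

```text
pos [496.1 110.3 131.6] r 52.3 phi -147.6 yaw -60.8 tilt [-0.0019 -0.0026] F [ 0.3  1.1 -2.9] M [ 0.14 -0.04  0.1 ] q6 66 w 0.168 t 18.70
```

Emit:
servo_tool([
  {"rx": 0,"ry": 0,"x": 0.0005,"y": -0.006,"z": 0.0002,"rz": 0.12,"fingers": 0.1},
  {"rx": 0,"ry": 0,"x": 0.0005,"y": -0.006,"z": 0.0002,"rz": 0.12,"fingers": 0.1},
  {"rx": 0,"ry": 0,"x": 0.0005,"y": -0.006,"z": 0.0002,"rz": 0.12,"fingers": 0.1},
  {"rx": 0,"ry": 0,"x": 0.0004,"y": -0.006,"z": 0.0002,"rz": 0.12,"fingers": 0.1},
  {"rx": 0,"ry": 0,"x": 0.0003,"y": -0.006,"z": 0.0002,"rz": 0.12,"fingers": 0.1},
  {"rx": 0,"ry": 0,"x": 0.0003,"y": -0.006,"z": 0.0002,"rz": 0.12,"fingers": 0.1},
  {"rx": 0,"ry": 0,"x": 0.0003,"y": -0.006,"z": 0.0002,"rz": 0.12,"fingers": 0.1},
  {"rx": 0,"ry": 0,"x": 0.0003,"y": -0.006,"z": 0.0002,"rz": 0.12,"fingers": 0.1},
])

```text
clock: 19.5
position: [492.8, 160.0, 129.7]
tool_rot: [[0.881, -0.473, -0.004], [-0.473, -0.881, -0.0], [-0.004, 0.002, -1.0]]
wrist_force: [1.1, 0.5, -4.0]
grip_width: 0.171
```

```bash
python3 -c "
from h import *
st()"
```

```text
pos [492.8 160.  129.7] r 52.1 phi 155.4 yaw -118.2 tilt [-0.0042 -0.    ] F [ 1.1  0.5 -4. ] M [ 0.08 -0.11  0.08] q6 128 w 0.171 t 19.50
```

Emit:
servo_tool([
  {"rx": 0,"ry": 0,"x": 0,"y": 0,"z": 0,"rz": 0,"fingers": 0.4},
  {"rx": 0,"ry": 0,"x": 0,"y": 0,"z": 0,"rz": 0,"fingers": 0.4},
  {"rx": 0,"ry": 0,"x": 0,"y": 0,"z": -0.015,"rz": -0.1,"fingers": 0.4},
  {"rx": 0,"ry": 0,"x": 0,"y": 0,"z": -0.018,"rz": -0.15,"fingers": 0.4},
  {"rx": 0,"ry": 0,"x": 0,"y": 0,"z": -0.003,"rz": -0.15,"fingers": 0.4},
  {"rx": 0,"ry": 0,"x": 0,"y": 0,"z": 0,"rz": -0.15,"fingers": 0.4},
  {"rx": 0,"ry": 0,"x": 0,"y": 0,"z": 0,"rz": -0.15,"fingers": 0.4},
  {"rx": 0,"ry": 0,"x": 0,"y": 0,"z": 0,"rz": -0.15,"fingers": 0.4},
])

```text
clock: 20.3
position: [494.8, 159.0, 170.8]
tool_rot: [[0.933, 0.36, 0.003], [0.36, -0.933, 0.001], [0.003, 0.001, -1.0]]
wrist_force: [-0.4, -0.1, 0.2]
grip_width: 0.4
```

Emit:
servo_tool([
  {"rx": 0,"ry": 0,"x": 0,"y": 0,"z": 0,"rz": -0.15,"fingers": 0.4},
  {"rx": 0,"ry": 0,"x": 0,"y": 0,"z": 0,"rz": -0.15,"fingers": 0.4},
  {"rx": 0,"ry": 0,"x": 0,"y": 0,"z": 0,"rz": -0.15,"fingers": 0.4},
  {"rx": 0,"ry": 0,"x": 0,"y": 0,"z": 0,"rz": -0.15,"fingers": 0.4},
  {"rx": 0,"ry": 0,"x": 0,"y": 0,"z": 0,"rz": -0.15,"fingers": 0.4},
  {"rx": 0,"ry": 0,"x": 0,"y": 0,"z": 0,"rz": -0.15,"fingers": 0.4},
  {"rx": 0,"ry": 0,"x": 0,"y": 0,"z": 0,"rz": -0.15,"fingers": 0.4},
  {"rx": 0,"ry": 0,"x": 0,"y": 0,"z": 0,"rz": -0.15,"fingers": 0.4},
])

```text
clock: 21.1
position: [496.2, 156.4, 175.2]
tool_rot: [[0.002, 1.0, 0.011], [1.0, -0.002, 0.001], [0.001, 0.011, -1.0]]
wrist_force: [0.1, 0.5, 0.6]
grip_width: 0.401
```

Emit:
servo_tool([
  {"rx": 0,"ry": 0,"x": 0,"y": 0,"z": 0,"rz": -0.15,"fingers": 0.4},
  {"rx": 0,"ry": 0,"x": 0,"y": 0,"z": 0,"rz": -0.15,"fingers": 0.4},
  {"rx": 0,"ry": 0,"x": 0,"y": 0,"z": 0,"rz": -0.15,"fingers": 0.4},
  {"rx": 0,"ry": 0,"x": 0,"y": 0,"z": 0,"rz": -0.15,"fingers": 0.4},
  {"rx": 0,"ry": 0,"x": 0,"y": 0,"z": 0,"rz": -0.15,"fingers": 0.4},
  {"rx": 0,"ry": 0,"x": 0,"y": 0,"z": 0,"rz": -0.15,"fingers": 0.4},
  {"rx": 0,"ry": 0,"x": 0,"y": 0,"z": 0,"rz": -0.15,"fingers": 0.4},
  {"rx": 0,"ry": 0,"x": 0,"y": 0,"z": 0,"rz": -0.1,"fingers": 0.4},
])

```text
clock: 21.9
position: [497.5, 153.7, 179.5]
tool_rot: [[-0.915, 0.404, 0.018], [0.404, 0.915, 0.001], [-0.016, 0.008, -1.0]]
wrist_force: [1.2, -0.6, 0.5]
grip_width: 0.398
```

```bash
python3 -c "
from h import *
st()
for n,(x0,x1,y0,y1) in (('scene',(310,420,140,222)),):
    im=optics.read_camera(n)[:,:,::-1]; cv2.imwrite(f'pics/{n}13.png',im); cv2.imwrite(f'pics/{n}c13.png',cv2.resize(im[y0:y1,x0:x1],None,fx=7,fy=7,interpolation=cv2.INTER_CUBIC))
im=optics.read_camera('wrist')[:,:,::-1]; cv2.imwrite('pics/w13.png',im)
"
```

```text
pos [497.5 153.7 179.5] r 45.4 phi 160.2 yaw 66.2 tilt [0.0182 0.001 ] F [ 1.2 -0.6  0.5] M [0.01 0.05 0.04] q6 -57 w 0.398 t 21.90
```

View pics/scenec13.png

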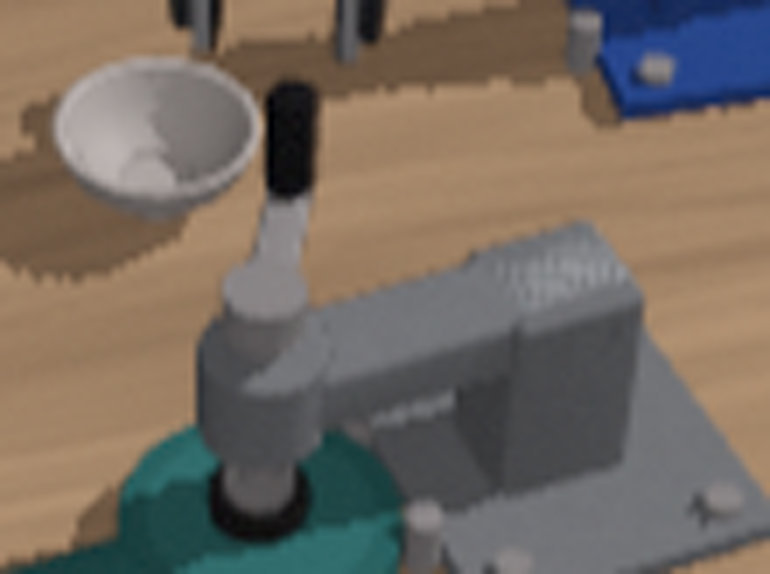

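View pics/w13.png

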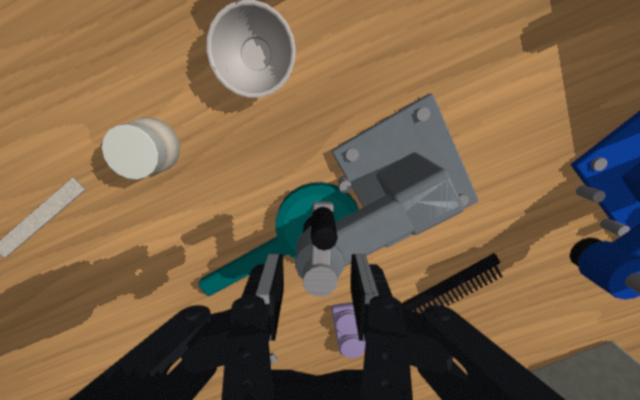

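```bash
python3 -c "
from h import *
plan([493.8,159.4,160],down(66),2)"
```

```text
{"x":0.003,"y":0.002,"z":0.010,"rx":0.004,"ry":0.008,"rz":-0.002},
{"x":0.003,"y":0.002,"z":0.010,"rx":0.004,"ry":0.008,"rz":-0.002},
```

Emit:
servo_tool([
  {"rx": 0.004,"ry": 0.008,"x": 0.003,"y": 0.002,"z": 0.006,"rz": 0,"fingers": 0.4},
  {"rx": 0.004,"ry": 0.008,"x": 0.003,"y": 0.002,"z": 0.006,"rz": 0,"fingers": 0.4},
  {"rx": 0,"ry": 0,"x": 0,"y": 0,"z": 0,"rz": 0,"fingers": 0.4},
])

```text
clock: 22.3
position: [493.6, 159.9, 167.0]
tool_rot: [[-0.911, 0.413, -0.0], [0.413, 0.911, 0.0], [0.0, 0.0, -1.0]]
wrist_force: [-0.0, -0.2, -0.4]
grip_width: 0.395
```

```bash
python3 -c "
from h import *
st()
plan([493.8,159.4,128],down(66),3)
im=optics.read_camera('wrist')[:,:,::-1]; cv2.imwrite('pics/w14.png',im)"
```

```text
pos [493.6 159.9 167. ] r 51.4 phi 155.1 yaw 65.6 tilt [-0.0003  0.0005] F [-0.  -0.2 -0.4] M [-0.   -0.02 -0.03] q6 -55 w 0.395 t 22.30
{"x":-0.000,"y":-0.000,"z":0.013,"rx":0.000,"ry":-0.000,"rz":-0.002},
{"x":-0.000,"y":-0.000,"z":0.013,"rx":0.000,"ry":-0.000,"rz":-0.002},
{"x":-0.000,"y":-0.000,"z":0.013,"rx":0.000,"ry":-0.000,"rz":-0.002},
```

View pics/w14.png

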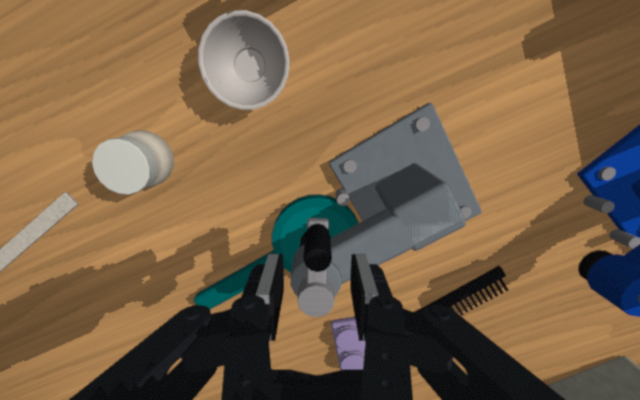

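Knob top at (317,252) sits midway between the jaws (finger gap 270–365); I descend and grip.

Emit:
servo_tool([
  {"rx": 0,"ry": 0,"x": 0,"y": 0,"z": 0.013,"rz": 0,"fingers": 0.4},
  {"rx": 0,"ry": 0,"x": 0,"y": 0,"z": 0.013,"rz": 0,"fingers": 0.4},
  {"rx": 0,"ry": 0,"x": 0,"y": 0,"z": 0.01,"rz": 0,"fingers": 0.4},
  {"rx": 0,"ry": 0,"x": 0,"y": 0,"z": 0,"rz": 0,"fingers": 0.3},
  {"rx": 0,"ry": 0,"x": 0,"y": 0,"z": 0,"rz": 0,"fingers": 0.1},
  {"rx": 0,"ry": 0,"x": 0,"y": 0,"z": 0,"rz": 0,"fingers": 0.1},
  {"rx": 0,"ry": 0,"x": 0,"y": 0,"z": 0,"rz": 0,"fingers": 0.1},
])

```text
clock: 23.05
position: [494.7, 160.1, 130.6]
tool_rot: [[-0.911, 0.413, 0.002], [0.413, 0.911, 0.0], [-0.002, 0.001, -1.0]]
wrist_force: [0.5, -0.4, -2.9]
grip_width: 0.173
```

```bash
python3 -c "
from h import *
st()"
```

```text
pos [494.7 160.1 130.6] r 50.5 phi 154.3 yaw 65.6 tilt [0.0018 0.0001] F [ 0.5 -0.4 -2.9] M [ 0.   -0.07 -0.01] q6 -55 w 0.173 t 23.05
```

Emit:
servo_tool([
  {"rx": 0,"ry": 0,"x": -0.0001,"y": 0.003,"z": 0.0001,"rz": 0.06,"fingers": 0.1},
  {"rx": 0,"ry": 0,"x": -0.0003,"y": 0.006,"z": 0.0002,"rz": 0.12,"fingers": 0.1},
  {"rx": 0,"ry": 0,"x": -0.0003,"y": 0.006,"z": 0.0002,"rz": 0.12,"fingers": 0.1},
  {"rx": 0,"ry": 0,"x": -0.0003,"y": 0.006,"z": 0.0002,"rz": 0.12,"fingers": 0.1},
  {"rx": 0,"ry": 0,"x": -0.0003,"y": 0.006,"z": 0.0002,"rz": 0.12,"fingers": 0.1},
  {"rx": 0,"ry": 0,"x": -0.0003,"y": 0.006,"z": 0.0002,"rz": 0.12,"fingers": 0.1},
  {"rx": 0,"ry": 0,"x": -0.0003,"y": 0.006,"z": 0.0002,"rz": 0.12,"fingers": 0.1},
  {"rx": 0,"ry": 0,"x": -0.0003,"y": 0.006,"z": 0.0002,"rz": 0.12,"fingers": 0.1},
])

```text
clock: 23.85
position: [530.0, 187.4, 128.8]
tool_rot: [[-0.211, 0.977, 0.004], [0.977, 0.211, -0.003], [-0.004, 0.004, -1.0]]
wrist_force: [0.6, -0.7, -1.7]
grip_width: 0.177
```

```bash
python3 -c "
from h import *
st()"
```

```text
pos [530.  187.4 128.8] r 50.1 phi 101.8 yaw 12.2 tilt [ 0.0043 -0.0032] F [ 0.6 -0.7 -1.7] M [-0.21  0.05  0.11] q6 0 w 0.177 t 23.85
```

Emit:
servo_tool([
  {"rx": 0,"ry": 0,"x": -0.0003,"y": 0.006,"z": 0.0002,"rz": 0.12,"fingers": 0.1},
  {"rx": 0,"ry": 0,"x": -0.0003,"y": 0.006,"z": 0.0002,"rz": 0.12,"fingers": 0.1},
  {"rx": 0,"ry": 0,"x": -0.0003,"y": 0.006,"z": 0.0002,"rz": 0.12,"fingers": 0.1},
  {"rx": 0,"ry": 0,"x": -0.0003,"y": 0.006,"z": 0.0002,"rz": 0.12,"fingers": 0.1},
  {"rx": 0,"ry": 0,"x": -0.0003,"y": 0.006,"z": 0.0002,"rz": 0.12,"fingers": 0.1},
  {"rx": 0,"ry": 0,"x": -0.0003,"y": 0.006,"z": 0.0002,"rz": 0.12,"fingers": 0.1},
  {"rx": 0,"ry": 0,"x": -0.0003,"y": 0.006,"z": 0.0002,"rz": 0.12,"fingers": 0.1},
  {"rx": 0,"ry": 0,"x": -0.0003,"y": 0.006,"z": 0.0002,"rz": 0.12,"fingers": 0.1},
])

```text
clock: 24.65
position: [575.8, 173.2, 127.0]
tool_rot: [[0.706, 0.708, 0.002], [0.708, -0.706, -0.008], [-0.004, 0.007, -1.0]]
wrist_force: [0.5, -1.0, -1.9]
grip_width: 0.174
```

```bash
python3 -c "
from h import *
st()
im=optics.read_camera('scene')[:,:,::-1]; cv2.imwrite('pics/scene15.png',im)
cv2.imwrite('pics/scenec15.png',cv2.resize(im[140:222,310:420],None,fx=7,fy=7,interpolation=cv2.INTER_CUBIC))"
```

```text
pos [575.8 173.2 127. ] r 49.9 phi 44.4 yaw -44.9 tilt [ 0.0021 -0.0075] F [ 0.5 -1.  -1.9] M [0.01 0.19 0.13] q6 55 w 0.174 t 24.65
```

View pics/scenec15.png

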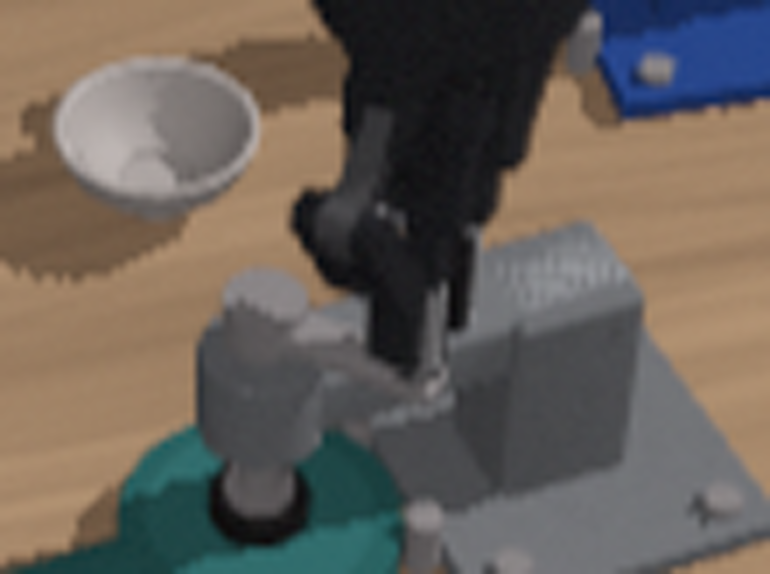

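Emit:
servo_tool([
  {"rx": 0.002,"ry": 0.002,"x": -0.0003,"y": 0.006,"z": 0.0002,"rz": 0.12,"fingers": 0.1},
  {"rx": 0.002,"ry": 0.002,"x": -0.0003,"y": 0.006,"z": 0.0002,"rz": 0.12,"fingers": 0.1},
  {"rx": 0,"ry": 0,"x": -0.0003,"y": 0.006,"z": 0.0002,"rz": 0.12,"fingers": 0.1},
  {"rx": 0,"ry": 0,"x": -0.0003,"y": 0.006,"z": 0.0002,"rz": 0.12,"fingers": 0.1},
  {"rx": 0,"ry": 0,"x": -0.0003,"y": 0.006,"z": 0.0002,"rz": 0.12,"fingers": 0.1},
  {"rx": 0,"ry": 0,"x": -0.0003,"y": 0.006,"z": 0.0002,"rz": 0.12,"fingers": 0.1},
  {"rx": 0,"ry": 0,"x": -0.0003,"y": 0.006,"z": 0.0002,"rz": 0.12,"fingers": 0.1},
  {"rx": 0,"ry": 0,"x": -0.0003,"y": 0.006,"z": 0.0002,"rz": 0.12,"fingers": 0.1},
])

```text
clock: 25.5
position: [589.1, 127.6, 125.1]
tool_rot: [[0.981, -0.193, 0.0], [-0.193, -0.981, -0.003], [0.001, 0.003, -1.0]]
wrist_force: [-0.0, -0.2, -1.5]
grip_width: 0.174
```

```bash
python3 -c "
from h import *
st()
im=optics.read_camera('scene')[:,:,::-1]; cv2.imwrite('pics/scene16.png',im)
cv2.imwrite('pics/scenec16.png',cv2.resize(im[140:222,310:420],None,fx=7,fy=7,interpolation=cv2.INTER_CUBIC))"
```

```text
pos [589.1 127.6 125.1] r 50.0 phi -12.3 yaw -101.1 tilt [ 0.     -0.0028] F [-0.  -0.2 -1.5] M [0.09 0.07 0.15] q6 107 w 0.174 t 25.50
```

View pics/scenec16.png

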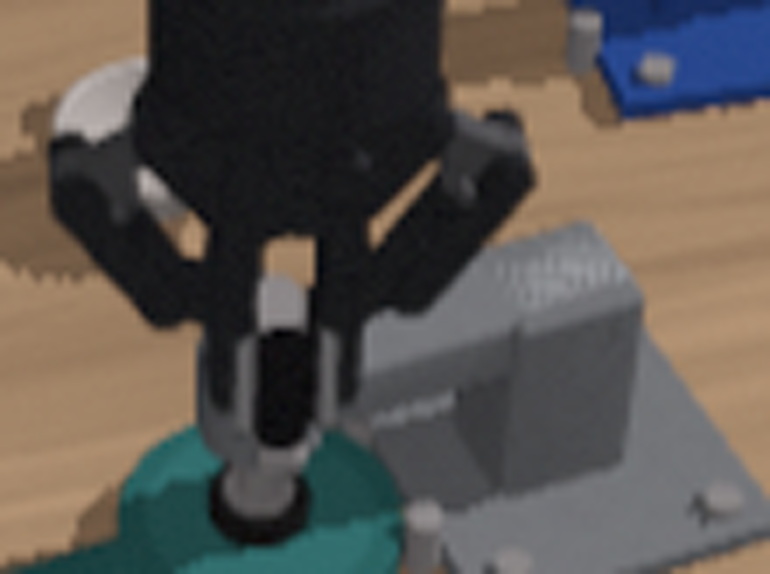

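```bash
python3 -c "
from h import *
for n in ('6','12','13','15','16'):
    im=cv2.imread(f'pics/scene{n}.png').astype(float)
    p=im[200:226,345:349].mean(1)  # bgr
    print(n,' '.join('%d/%d'%(r[1],r[2]) for r in p))
"
```

```text
6 74/73 75/74 74/73 74/73 74/73 74/72 75/75 81/83 66/69 26/26 17/18 17/19 18/19 53/26 71/31 70/31 77/34 87/39 102/45 108/48 109/49 109/49 108/49 109/49 109/48 102/45
12 74/73 74/73 75/74 74/74 75/74 74/74 76/76 82/84 87/90 86/90 82/85 58/60 20/21 18/20 17/18 33/19 61/28 78/34 98/43 110/50 110/50 109/48 109/49 109/49 109/49 104/46
13 73/73 74/73 74/73 73/72 74/73 73/72 75/75 79/82 84/87 84/88 85/89 85/89 74/77 45/47 21/21 16/17 14/15 43/23 89/39 108/48 108/49 108/49 108/49 108/48 109/49 102/44
15 75/73 74/73 74/73 74/73 74/73 74/73 75/75 81/82 84/87 84/88 85/88 86/90 85/89 66/69 28/30 22/23 18/17 20/17 83/38 109/49 108/48 109/49 109/49 109/49 109/49 102/45
16 35/37 38/38 39/39 54/55 78/80 84/86 82/85 85/88 85/89 86/89 85/89 86/90 87/91 66/70 29/31 19/20 14/16 19/18 83/38 110/49 109/49 110/49 110/50 109/49 110/50 103/45
```

Emit:
servo_tool([
  {"rx": 0,"ry": 0,"x": -0.0003,"y": 0.006,"z": 0.0002,"rz": 0.12,"fingers": 0.1},
  {"rx": 0,"ry": 0,"x": -0.0003,"y": 0.006,"z": 0.0002,"rz": 0.12,"fingers": 0.1},
  {"rx": 0,"ry": 0,"x": -0.0002,"y": 0.004,"z": 0.0002,"rz": 0.08,"fingers": 0.1},
  {"rx": 0,"ry": 0,"x": 0,"y": 0,"z": 0,"rz": 0,"fingers": 0.1},
])

```text
clock: 25.95
position: [582.9, 112.2, 124.5]
tool_rot: [[0.87, -0.492, -0.0], [-0.492, -0.87, -0.002], [0.001, 0.002, -1.0]]
wrist_force: [0.2, -1.9, -2.8]
grip_width: 0.171
```

```bash
python3 -c "
from h import *
st()"
```

```text
pos [582.9 112.2 124.5] r 50.1 phi -31.4 yaw -119.5 tilt [-0.0001 -0.0025] F [ 0.2 -1.9 -2.8] M [-0.12 -0.02 -0.06] q6 124 w 0.171 t 25.95
```

Emit:
servo_tool([
  {"rx": 0,"ry": 0,"x": 0,"y": 0,"z": 0,"rz": 0,"fingers": 0.4},
  {"rx": 0,"ry": 0,"x": 0,"y": 0,"z": 0,"rz": 0,"fingers": 0.4},
  {"rx": 0,"ry": 0,"x": 0,"y": 0,"z": -0.015,"rz": 0,"fingers": 0.4},
  {"rx": 0,"ry": 0,"x": 0,"y": 0,"z": -0.03,"rz": 0,"fingers": 0.4},
  {"rx": 0,"ry": 0,"x": 0,"y": 0,"z": -0.04,"rz": 0,"fingers": 0.4},
  {"rx": 0,"ry": 0,"x": -0.02,"y": 0,"z": -0.04,"rz": -0.1,"fingers": 0.4},
  {"rx": 0,"ry": 0,"x": -0.045,"y": 0,"z": 0,"rz": -0.1,"fingers": 0.4},
  {"rx": 0,"ry": 0,"x": -0.045,"y": 0,"z": 0,"rz": -0.1,"fingers": 0.4},
])

```text
clock: 26.75
position: [486.0, 154.9, 255.8]
tool_rot: [[0.982, -0.188, 0.008], [-0.188, -0.982, 0.001], [0.008, -0.002, -1.0]]
wrist_force: [-0.4, 0.3, 0.7]
grip_width: 0.398
```

Emit:
servo_tool([
  {"rx": 0,"ry": 0,"x": -0.045,"y": 0,"z": 0,"rz": -0.1,"fingers": 0.4},
  {"rx": 0,"ry": 0,"x": -0.045,"y": 0,"z": 0,"rz": -0.1,"fingers": 0.4},
  {"rx": 0,"ry": 0,"x": -0.02,"y": 0,"z": 0,"rz": 0,"fingers": 0.4},
  {"rx": 0,"ry": 0,"x": 0,"y": 0,"z": 0,"rz": 0,"fingers": 0.4},
])

```text
clock: 27.15
position: [368.6, 169.6, 257.7]
tool_rot: [[0.999, 0.033, 0.013], [0.033, -0.999, 0.005], [0.013, -0.005, -1.0]]
wrist_force: [-0.4, -0.4, 0.4]
grip_width: 0.399
```

```bash
python3 -c "
from h import *
st()
for n in ('scene','top'):
    im=optics.read_camera(n)[:,:,::-1]; cv2.imwrite(f'pics/{n}17.png',im)
im=cv2.imread('pics/scene17.png'); cv2.imwrite('pics/scenec17.png',cv2.resize(im[140:222,310:420],None,fx=7,fy=7,interpolation=cv2.INTER_CUBIC))
im=im.astype(float);p=im[200:226,345:349].mean(1); print(' '.join('%d/%d'%(r[1],r[2]) for r in p))
# bystander shifts
for n in('scene','top'):
    a=cv2.imread(f'pics/{n}0.png');b=cv2.imread(f'pics/{n}17.png')
"
```

```text
pos [368.6 169.6 257.7] r 174.4 phi 169.7 yaw -88.1 tilt [0.0129 0.0052] F [-0.4 -0.4  0.4] M [ 0.01 -0.01  0.03] q6 103 w 0.399 t 27.15
72/73 69/69 74/74 73/74 71/70 70/69 72/73 77/79 81/83 80/84 81/84 81/84 82/86 64/66 27/28 19/19 15/16 19/17 78/34 104/46 104/46 104/47 104/46 104/46 104/47 98/43
```

View pics/top17.png

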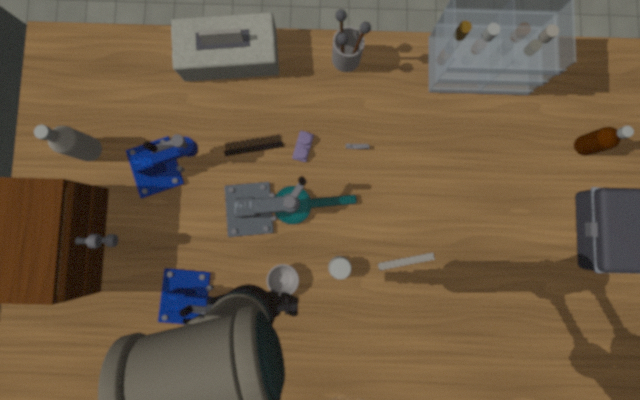

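View pics/scene17.png

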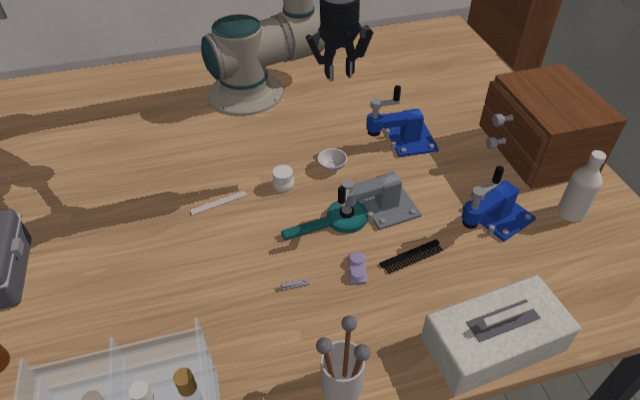

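View pics/scenec17.png

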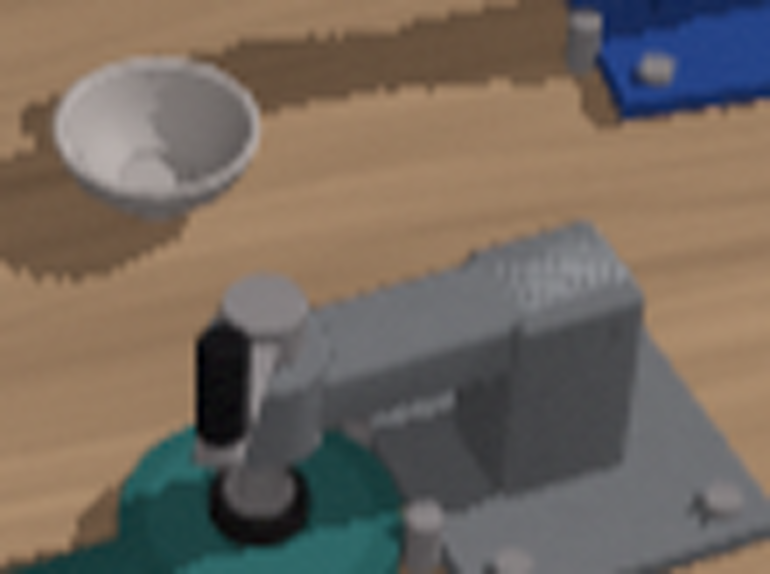

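```bash
python3 -c "
from h import *
from workcell import ticket
a=cv2.imread('pics/scene6.png');b=cv2.imread('pics/scene17.png')
f=lambda m:cv2.inRange(cv2.cvtColor(m,cv2.COLOR_BGR2HSV),(78,90,30),(98,255,255))[195:245,275:375]
for m in(a,b):
    v,u=np.nonzero(f(m)); print(len(u),u.min(),u.max(),v.max(), u[v>20].mean())
print(ticket.sign_off())"
```

```text
1343 7 91 44 52.742654508611956
1273 7 91 44 52.5005138746146
the job is handed in; nothing more can be done
None
```

I slid the mirror into the grey clamp, wound the pad down onto its back and snugged it about 0.36 turn past first touch. The job is handed in at about 27 s.

**Seating:** I slid the mirror flat by its handle until it met the posts. I then let go and pushed once more on the handle's end, with 10–15 N and no further movement. The final views show the head against both posts, and its outline has not moved since it was seated.

**Cranking:** I turned the crank clockwise in three gripped strokes, about 600° in all. Feeling the knob's top with the closed fingers put it at 151.5 mm, which predicted the pad's first touch with the knob at 96.5°. In the scene camera the pad sank about 2.0 mm from the last check, as predicted, then did not move at all over the last turning. I stopped about 128° past touch, which is roughly 4.3 mm of squeeze against the 10.5 mm limit.

**Checks:** After release the knob and pad stayed put, with the gripper well clear. The other things on the shelf look unmoved by eye.

**Limits of the measurement:**
- First touch is known only to about ±10°, because the wrist force was too noisy to feel it. It rests on the knob height, an inferred crank zero and the pad's standstill.
- The camera-only estimates of the knob height spread over about 5 mm, which is why I checked it by touch.

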